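Lay out brake pads and block the caliper

ROBOT

A 6-joint arm with a two-finger parallel gripper is mounted at the origin on the work surface. World frame = base frame: x ahead of the robot, y to its left, z up, the work surface at z = 0. Lengths are in m, angles in degrees, forces in N, time in s.
With the tool pointing down it reaches from about 0.375 to 0.9 m from the base axis. Payload 3.1 kg.
Tool frame: the origin (TCP) lies at the very end of the fingers, on their centre line; the grasp point (between the pads) lies 19 mm behind it; z points along the fingers, y is the line along which they close (so a half turn about z gives the same grasp; the last joint's range is limited). The gripper opens to 87 mm and grips with 3 to 60 N. Pads are 19 mm wide; open, the fingers measure 117 mm over their backs; the gripper's body (75 mm by 190 mm) begins 51 mm behind the grasp point.
Start: joints at [64.486, 30.224, 82.088, -0, 67.689, -10.227], TCP at [0.165, 0.603, 0.223] pointing down, gripper open.
Joint ranges: [-176.69, 176.69], [-43.24, 126.21], [12.49, 139.97], [-82, 262], [0, 151.66], [-163.58, 163.58]. Speed limits (degrees/s): [159.86, 159.86, 180, 180, 180, 180].

INTERFACE

Orientations are given as a 3x3 rotation matrix whose columns are the frame's x, y, z axes.
In Python, from rig import readout, viewer, ticket gives the robot as it stands.
- The arm moves only by the tool send_rows, never from a script. Its argument "moves" is a list of rows, each a list of 6 numbers: the shift along the tool's x, y, z in units of 250 mm (1.0 is 250 mm), then the turn, a rotation vector about the tool's x, y, z in units of 90 degrees (1.0 is 90 degrees). A call has 1 to 12 rows; each row is the pose to reach, as a shift and turn from the pose commanded when the call began, along the tool's axes at that moment; what a row does not reach only later rows make up. A row lasts 1/10 s, in which the tool goes at most 50 mm and 8.59 degrees, less where a joint would pass 70% of its speed; a pose out of reach is approached as far as the arm can. A call with a number of a shift or a turn outside -1 to 1 is refused whole. A call with a gripper value outside its range is refused whole. "grip" is the opening, from 0 (shut) to 1 (fully open), set as the call begins (left out, the last holds). The fingers move at their own pace and stop on an object; the grip force is fixed at half the most. Time passes only in rows, so rows that repeat a pose let the fingers close. It gives the time, the measured TCP pose, the force, the opening and the grip force at its end, in the units of the state.
- readout.read_state(): the state, without advancing time (a new reading comes with each control period).
- viewer.capture(name): name is "side" or "top"; returns (picture, depth): 400x640x3 uint8, red, green, blue; 400x640 float32, m along the optical axis (not along the pixel's ray), 0 where there is no reading.
- viewer.camera_info(name): a dict with "fx", "fy", "cx", "cy" (pixels), "R" (3x3) and "t" (3): a world point X has camera coordinates R X + t. Camera axes: x right, y down, z forward; pixel columns grow to the right and rows downward; lengths in m; the calibration is good to about 2 mm. A picture is of the moment at which its call begins. camera_info takes no time and is no camera call.
- ticket.hand_in(): hands the job in; it is judged then, once.
The state is a dict: "time_s": time; "joint_positions": joint angles; "qvel": joint speeds; "tau": joint torques, N m; "position": TCP position; "tcp_rot": TCP orientation; "force": force on the tool from outside, world axes, zero at the start; "moment": the same for the moment, N m; "opening": opening from 0.0 (shut) to 1.0 (fully open); "grasp_force": force on a finger pad.
Only numpy, scipy, OpenCV 4.12 (cv2) and the standard library are available. Lean on these libraries where they do the work, as an engineer would, in place of code of your own. Each camera call takes 0.05 s, during which the arm holds its last target. There are 200 camera calls.

TASK

Get the bench ready for the brake job: slide the yellow pad spacer into the caliper's slot until its shoulder is fully home, and move every brake pad set out of the green bin into the grey carrier, one per well and seated squarely on the well floor, the copper-plated sets in the copper row and the blue ones in the blue row. Leave the spacer in the caliper and do not disturb the oil bottle or the grease jar.

Things in the scene. Friction and masses are not known exactly. Their poses are not given: they have to be found in the camera images.
- bin: green parts bin standing on the bench, fixed, 211 (x) x 203 (y) mm: 2 x 2 open compartments, each 98 mm (x) by 94 mm (y) inside, parted by walls 5 mm thick; floor 4 mm thick, wall tops 16 mm above the bench. Origin: centre of its underside; x along the 211 mm side. Bin and carrier stand left and right of the caliper, either way round.
- carrier: grey carrier standing on the bench, fixed, 234 (x) x 130 (y) x 14 (z) mm, with 4 x 2 rectangular wells 46 (x) by 40 (y) mm and 9 mm deep (well floor 5 mm above the bench). Origin: centre of its underside. Well centres at x = -84, -28, 28, 84 mm; the row at y = +30 mm is the blue row (blue well floors and blue edge strip), the row at y = -30 mm is the copper row (copper-coloured floors and strip).
- caliper: dark brake caliper on a low aluminium work holder, fixed to the bench. Origin on the bench below the middle of the slot's mouth; its x axis points into the slot. The caliper itself spans x 0 to 52, y +-42 mm, top 64 mm above the bench. Before the mouth a flat ledge 120 mm long (x -120 to 0), 60 mm wide, its top 30 mm above the bench.
- slot (a point): middle of the mouth of the caliper's slot, 42 mm above the bench; the slot runs level along +x (same axes as the caliper), 44 mm wide (y), 9 mm high (z), open right through (52 mm).
- spacer: yellow pad spacer gauge, 80 g, lying on the bench: handle 55 (x) x 30 (y) x 24 (z) mm; flat blade 40 mm long, 36 wide, 5 thick, sticking out to +x from the handle's front face, its mid-plane 12 mm above the handle's underside (level with the slot when the handle is on the ledge). The front face (x = 27.5 mm) is the shoulder that stops at the caliper. Origin: centre of the handle's underside.
- blade_tip (a point): middle of the tip of the spacer's blade, x = 67.5, z = 12 mm in the spacer's frame; 40 mm beyond the shoulder.
- copper1: brake pad set with copper-coloured plates: a rigid block 34 x 28 x 22 mm (its own x, y, z), origin at its centre, two copper-coloured plates (top and bottom, 34 x 28 mm) with a dark and grey core between; 50 g. It starts lying flat (z up) in the bin, long side roughly along the bin's x. May be absent (None from the start).
- copper2: brake pad set with copper-coloured plates: a rigid block 34 x 28 x 22 mm (its own x, y, z), origin at its centre, two copper-coloured plates (top and bottom, 34 x 28 mm) with a dark and grey core between; 50 g. It starts lying flat (z up) in the bin, long side roughly along the bin's x. May be absent (None from the start).
- copper3: brake pad set with copper-coloured plates: a rigid block 34 x 28 x 22 mm (its own x, y, z), origin at its centre, two copper-coloured plates (top and bottom, 34 x 28 mm) with a dark and grey core between; 50 g. It starts lying flat (z up) in the bin, long side roughly along the bin's x. May be absent (None from the start).
- copper4: brake pad set with copper-coloured plates: a rigid block 34 x 28 x 22 mm (its own x, y, z), origin at its centre, two copper-coloured plates (top and bottom, 34 x 28 mm) with a dark and grey core between; 50 g. It starts lying flat (z up) in the bin, long side roughly along the bin's x. May be absent (None from the start).
- blue1: brake pad set with blue plates: a rigid block 34 x 28 x 22 mm (its own x, y, z), origin at its centre, two blue plates (top and bottom, 34 x 28 mm) with a dark and grey core between; 50 g. It starts lying flat (z up) in the bin, long side roughly along the bin's x. May be absent (None from the start).
- blue2: brake pad set with blue plates: a rigid block 34 x 28 x 22 mm (its own x, y, z), origin at its centre, two blue plates (top and bottom, 34 x 28 mm) with a dark and grey core between; 50 g. It starts lying flat (z up) in the bin, long side roughly along the bin's x. May be absent (None from the start).
- blue3: brake pad set with blue plates: a rigid block 34 x 28 x 22 mm (its own x, y, z), origin at its centre, two blue plates (top and bottom, 34 x 28 mm) with a dark and grey core between; 50 g. It starts lying flat (z up) in the bin, long side roughly along the bin's x. May be absent (None from the start).
- blue4: brake pad set with blue plates: a rigid block 34 x 28 x 22 mm (its own x, y, z), origin at its centre, two blue plates (top and bottom, 34 x 28 mm) with a dark and grey core between; 50 g. It starts lying flat (z up) in the bin, long side roughly along the bin's x. May be absent (None from the start).
- oil: red oil bottle, 44 mm across, 75 mm high, bystander; origin at its underside
- grease: white grease jar with green cap, 66 mm across, 60 mm high, bystander; origin at its underside
Not all that is in view belongs to the job. Leave any purple or red look-alike of the blue1 alone.

How it is judged:
By the outcome, as a careful person would: the job done as asked, in the order asked, and still so for the second after the job is handed in, with the robot touching nothing.
Of copper1, copper2, copper3, copper4, blue1, blue2, blue3, blue4 only 6 to 8 are there at a start; the rules pass over those that are not, and their reading is None.
At some moment in a run one of copper1, copper2, copper3, copper4, blue1, blue2, blue3, blue4 may be knocked a few centimetres aside while the robot is not near it.
Once in a run the grip may slacken for a moment while it holds something.
It also fails if it takes over 200 s, if anything falls off the work surface, if the arm or the gripper's body presses on something with over 40 N, if the wrist force passes 120 N, or if a joint passes its speed limit or range.

## Working session

There is one attempt and no reset: what is moved stays moved. The work goes in short steps, Python scripts to look and compute and a tool call to move; the robot and the scene stay as the last step left them, time stands still between calls to the robot, and variables do not carry over. Pictures are saved under pics/ and viewed, at most 14 in all, crops included, and the job is handed in when it is done.

Besides the shell and the picture viewer there is one more tool, called after ">>>" by a JSON object that holds its "name" and its "arguments", one argument or row to a line. send_rows: Moves the arm, as the interface text tells. Shifts and turns lie within -1 to 1; 1 stands for 250 mm of shift or 90 degrees of turn. Its arguments: {"type":"object","properties":{"moves":{"type":"array"},"grip":{"type":"number"}},"required":["moves"]}

```bash
ls; mkdir -p pics
python3 - <<'E'
from rig import readout, viewer
import cv2,numpy as np
s=readout.read_state();print({k:np.round(v,3).tolist() for k,v in s.items()})
for n in("top","side"):
    p,d=viewer.capture(n);cv2.imwrite(f"pics/{n}0.png",p[:,:,::-1]);np.save(f"{n}0.npy",d)
    c=viewer.camera_info(n);print(n,{k:np.round(v,4).tolist() for k,v in c.items()})
E
```

```text
pics
{'time_s': 0.0, 'joint_positions': [64.486, 30.279, 82.157, -0.001, 67.688, -10.225], 'qvel': [0.034, 0.048, 0.047, 0.029, 0.12, 0.061], 'tau': [0.001, -44.003, -17.66, 0.063, 0.058, -0.0], 'position': [0.164, 0.602, 0.222], 'tcp_rot': [[-0.965, 0.264, -0.001], [0.264, 0.965, -0.002], [0.0, -0.002, -1.0]], 'force': [-0.016, 0.118, -0.565], 'moment': [-0.023, 0.024, 0.021], 'grasp_force': 0.0, 'opening': 0.999}
top {'fx': 376.4182, 'fy': 376.4182, 'cx': 318.9254, 'cy': 196.7888, 'R': [[-0.02, -0.9997, -0.0163], [-0.9905, 0.022, -0.1355], [0.1358, 0.0135, -0.9906]], 't': [0.0053, 0.5959, 0.9358]}
side {'fx': 451.7723, 'fy': 451.7723, 'cx': 320.6305, 'cy': 196.1196, 'R': [[0.9522, -0.3054, 0.0013], [-0.2166, -0.6783, -0.7022], [0.2154, 0.6683, -0.712]], 't': [-0.5846, 0.1727, 0.8961]}
```

View pics/top0.png

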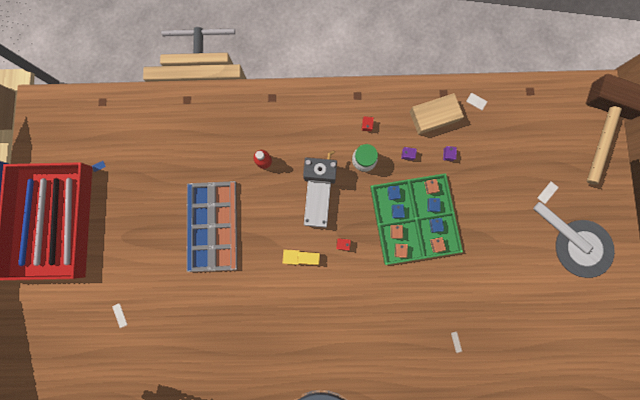

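View pics/side0.png

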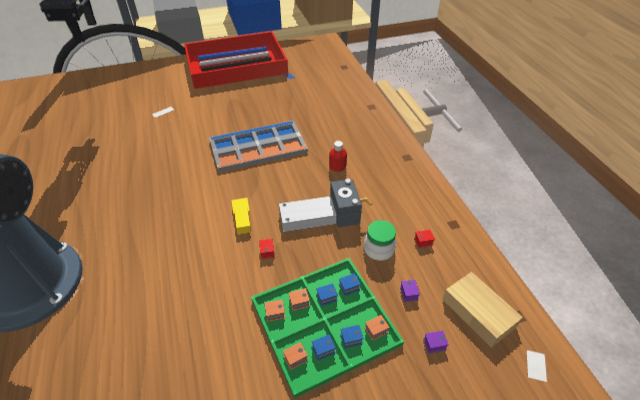

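Eight sets lie in the green bin in the top view:
- **Blue:** (394,192), (399,211), (434,205) and (437,226).
- **Copper:** (433,186), (398,232), (402,250) and (438,244).

The purple cubes at (409,153) and (450,153) and the red ones at (368,124) and (344,244) are look-alikes. The carrier is at (212,227) with its blue row on the left. The caliper is at (320,190) with the ledge towards the robot, and the yellow spacer is at (301,257).

```bash
cat > h.py <<'E'
import numpy as np,cv2
from rig import readout,viewer
def cloud(n,cap=None):
    p,d=cap or viewer.capture(n);c=viewer.camera_info(n)
    v,u=np.mgrid[:400,:640]
    C=np.stack([(u-c['cx'])/c['fx']*d,(v-c['cy'])/c['fy']*d,d],-1)
    W=(C-np.array(c['t']))@np.array(c['R'])
    W[d<=0]=np.nan
    return p,W
def mask(p,col):
    h,s,v=np.moveaxis(cv2.cvtColor(p,cv2.COLOR_RGB2HSV).astype(int),-1,0)
    return {'blue':(h>100)&(h<122)&(s>100),'copper':(h>4)&(h<14)&(s>120)&(v>150),
      'green':(h>50)&(h<80)&(s>90),'yellow':(h>20)&(h<33)&(s>130)&(v>120),'grey':(s<70)}[col]
def rect(P):
    (x,y),(w,h),a=cv2.minAreaRect((P[:,:2]*1000).astype(np.float32))
    if w<h:w,h,a=h,w,a-90
    a=(a+90)%180-90
    return [round(float(k),1) for k in (x,y,w,h,a)]   # a: direction of long side, deg
def blobs(p,W,col,box,zr,minpx=20):
    x0,x1,y0,y1=box
    with np.errstate(invalid='ignore'):
        m=mask(p,col)&(W[...,0]>x0)&(W[...,0]<x1)&(W[...,1]>y0)&(W[...,1]<y1)&(W[...,2]>zr[0])&(W[...,2]<zr[1])
    n,l,st,ce=cv2.connectedComponentsWithStats(m.astype(np.uint8),connectivity=4)
    out=[]
    for i in range(1,n):
        if st[i,4]>=minpx:
            P=W[l==i];out.append((rect(P),np.round(P.mean(0)*1000,1).tolist(),round(float(np.median(P[:,2])*1000),1),int(st[i,4]),np.round(ce[i]).astype(int).tolist()))
    return out
E
python3 - <<'E'
from h import *
for n in("top","side"):
    p=cv2.imread(f"pics/{n}0.png")[:,:,::-1].copy();p,W=cloud(n,(p,np.load(f"{n}0.npy")))
    print(n,"bench z",np.nanmedian(W[330:360,200:300,2] if n=="top" else W[330:380,120:220,2]))
    A=(0.2,0.8,-.5,.5)
    for c,b,z in(("green",(.2,.7,-.5,-.1),(.011,.03)),("blue",A,(.018,.04)),("copper",A,(.018,.04)),("yellow",(.2,.6,-.1,.2),(.019,.04)),("yellow",(.2,.6,-.1,.2),(.008,.018)),
      ("grey",(.3,.7,.15,.45),(.009,.03)),("grey",(.3,.7,-.1,.15),(.022,.037)),("grey",(.3,.8,-.1,.15),(.058,.07))):
        print(c,z);[print("  ",o) for o in blobs(p,W,c,b,z)]
E
```

```text
top bench z 8.688173832608268e-05
green (0.011, 0.03)
   ([537.5, -259.2, 210.0, 204.1, 8.2], [533.6, -263.5, 15.8], 15.9, 958, [417, 220])
blue (0.018, 0.04)
   ([606.3, -203.5, 33.2, 27.4, 5.1], [605.8, -203.6, 26.2], 26.2, 126, [394, 192])
   ([571.8, -307.7, 33.6, 27.6, -5.3], [571.4, -307.2, 26.1], 26.2, 134, [434, 204])
   ([557.1, -212.2, 31.4, 28.2, 5.3], [556.3, -211.9, 25.8], 25.7, 125, [398, 211])
   ([518.6, -311.7, 32.9, 26.1, 4.0], [518.1, -311.6, 25.8], 25.9, 125, [437, 225])
copper (0.018, 0.04)
   ([621.2, -305.4, 32.8, 26.3, 9.4], [619.9, -305.6, 25.8], 25.7, 113, [432, 186])
   ([504.0, -206.4, 32.7, 26.0, 2.8], [503.0, -206.2, 26.0], 26.1, 123, [396, 231])
   ([467.9, -311.7, 32.9, 27.6, 9.5], [466.8, -311.7, 26.2], 26.1, 122, [438, 245])
   ([454.9, -215.7, 30.7, 26.9, -1.2], [454.2, -215.4, 26.1], 26.2, 133, [401, 250])
yellow (0.019, 0.04)
   ([439.9, 24.6, 54.2, 28.5, 84.3], [440.0, 24.4, 24.0], 23.9, 233, [308, 258])
yellow (0.008, 0.018)
   ([443.8, 70.5, 39.2, 33.6, 88.7], [443.9, 71.3, 14.7], 14.7, 193, [290, 256])
grey (0.009, 0.03)
   ([529.7, 279.2, 233
[... 1424 characters left out ...]
 69.8, 45.0, 35.8, 85.4], [443.4, 71.9, 13.6], 13.6, 167, [240, 204])
   ([437.2, -5.4, 28.3, 5.7, 0.7], [436.1, -5.4, 13.0], 13.8, 39, [243, 230])
grey (0.009, 0.03)
   ([528.4, 277.3, 234.3, 135.6, 0.7], [521.2, 279.4, 12.5], 12.6, 1102, [254, 144])
   ([620.9, 217.6, 50.5, 8.6, 5.5], [620.6, 217.0, 11.5], 11.3, 36, [297, 151])
   ([557.8, 215.3, 67.8, 6.0, 0.6], [558.9, 214.7, 11.8], 11.8, 47, [274, 156])
grey (0.022, 0.037)
   ([605.8, -10.1, 171.0, 78.3, -7.2], [588.2, -11.2, 28.9], 29.0, 1322, [311, 211])
grey (0.058, 0.07)
   ([698.3, 133.1, 17.6, 8.2, -33.2], [699.1, 133.3, 64.9], 65.3, 22, [337, 149])
   ([665.8, -13.9, 87.0, 52.1, 83.6], [664.8, -17.3, 63.4], 63.3, 673, [345, 194])
```

```bash
cat >> h.py <<'E'
from scipy.spatial.transform import Rotation as Ro
def plan(*targets):
    "targets (x,y,z mm, closing-axis angle deg) -> rows in tool units"
    s=readout.read_state();R=np.array(s['tcp_rot']);p=np.array(s['position'])
    print('t %.1f'%s['time_s'],'at',np.round(p*1000,1),'th %.1f'%np.degrees(np.arctan2(R[1,1],R[0,1])),'q',np.round(s['joint_positions'],0),'open %.3f'%s['opening'],'F',np.round(s['force'],1))
    for x,y,z,th in targets:
        c,n=np.cos(np.radians(th)),np.sin(np.radians(th))
        Rd=np.array([[-n,c,0],[c,n,0],[0,0,-1.]])
        print((x,y,z,th),np.round(R.T@(np.array([x,y,z])/1000-p)/.25,3).tolist(),np.round(Ro.from_matrix(R.T@Rd).as_rotvec(degrees=True)/90,3).tolist())
E
python3 -c "
from h import *
plan((440,22.5,100,-4.7))"
```

```text
t 0.1 at [164.5 602.3 221.7] th 74.7 q [ 64.  30.  82.  -0.  68. -10.] open 1.002 F [ 1.   0.9 -0.7]
(440, 22.5, 100, -4.7) [-1.675, -1.946, 0.49] [-0.001, 0.001, 0.882]
```

>>> {"name": "send_rows", "arguments": {
  "moves": [
    [-0.84,-0.97,0.2,0,0,0.882],
    [-0.84,-0.97,0.2,0,0,0.882],
    [-0.84,-0.97,0.2,0,0,0.882],
    [-0.84,-0.97,0.2,0,0,0.882],
    [-0.84,-0.97,0.2,0,0,0.882],
    [-0.84,-0.97,0.2,0,0,0.882],
    [-0.84,-0.97,0.2,0,0,0.882],
    [-0.84,-0.97,0.2,0,0,0.882],
    [-0.84,-0.97,0.2,0,0,0.882],
    [-0.84,-0.97,0.2,0,0,0.882],
    [-0.84,-0.97,0.2,0,0,0.882]
  ]
}}

```text
time_s: 1.2
position: [0.3033, 0.3133, 0.1724]
tcp_rot: [[0.082, 0.997, -0.0], [0.997, -0.082, -0.0], [-0.0, -0.0, -1.0]]
force: [-0.5, 0.6, 1.3]
opening: 0.999
grasp_force: 0.0
```

```bash
python3 -c "
from h import *
plan((440,22.5,60,-4.7),(440,22.5,4.5,-4.7))"
```

```text
t 1.2 at [303.3 313.3 172.4] th -4.7 q [ 31.  21. 111.   0.  48.  36.] open 0.999 F [-0.5  0.6  1.3]
(440, 22.5, 60, -4.7) [-1.115, 0.64, 0.45] [-0.0, 0.0, 0.0]
(440, 22.5, 4.5, -4.7) [-1.115, 0.64, 0.672] [-0.0, 0.0, 0.0]
```

>>> {"name": "send_rows", "arguments": {
  "moves": [
    [-0.98,0.56,0.3,0,0,0],
    [-0.98,0.56,0.3,0,0,0],
    [-0.98,0.56,0.3,0,0,0],
    [-0.98,0.56,0.3,0,0,0],
    [-0.98,0.56,0.3,0,0,0],
    [-0.98,0.56,0.3,0,0,0],
    [-0.98,0.56,0.3,0,0,0],
    [-0.98,0.56,0.3,0,0,0],
    [-0.98,0.56,0.3,0,0,0]
  ]
}}

```text
time_s: 2.1
position: [0.4218, 0.0589, 0.0976]
tcp_rot: [[0.08, 0.997, -0.001], [0.997, -0.08, 0.0], [0.0, -0.002, -1.0]]
force: [0.9, 0.4, -0.3]
opening: 0.999
grasp_force: 0.0
```

```bash
python3 -c "
from h import *
plan((440,22.5,60,-4.7),(440,22.5,4.5,-4.7))"
```

```text
t 2.1 at [421.8  58.9  97.6] th -4.6 q [ -7.  29. 117.   0.  35.  -3.] open 0.999 F [ 0.9  0.4 -0.3]
(440, 22.5, 60, -4.7) [-0.139, 0.084, 0.15] [-0.001, -0.0, 0.001]
(440, 22.5, 4.5, -4.7) [-0.139, 0.085, 0.372] [-0.001, -0.0, 0.001]
```

>>> {"name": "send_rows", "arguments": {
  "moves": [
    [-0.139,0.085,0.15,0,0,0],
    [-0.139,0.085,0.15,0,0,0],
    [-0.139,0.085,0.28,0,0,0],
    [-0.139,0.085,0.372,0,0,0],
    [-0.139,0.085,0.372,0,0,0],
    [-0.139,0.085,0.372,0,0,0]
  ]
}}

```text
time_s: 2.7
position: [0.4405, 0.0229, 0.005]
tcp_rot: [[0.079, 0.997, -0.001], [0.997, -0.079, 0.0], [0.0, -0.001, -1.0]]
force: [0.1, -0.4, 1.1]
opening: 0.999
grasp_force: 0.0
```

>>> {"name": "send_rows", "arguments": {
  "moves": [
    [0,0,0,0,0,0],
    [0,0,0,0,0,0],
    [0,0,0,0,0,0],
    [0,0,0,0,0,0],
    [0,0,0,0,0,0],
    [0,0,0,0,0,0],
    [0,0,-0.06,0,0,0],
    [0,0,-0.15,0,0,0],
    [0,0,-0.3,0,0,0],
    [0,0,-0.3,0,0,0]
  ],
  "grip": 0
}}

```text
time_s: 3.7
position: [0.4436, 0.0213, 0.0826]
tcp_rot: [[0.081, 0.997, 0.007], [0.997, -0.081, -0.001], [-0.001, 0.007, -1.0]]
force: [0.6, -0.3, -0.3]
opening: 0.174
grasp_force: 0.0
```

```bash
python3 -c "
from h import *
plan((520,10,90,-96.7),(545,3,60,-96.7))"
```

```text
t 3.7 at [443.6  21.3  82.6] th -4.7 q [-12.  31. 115.   0.  33.  -7.] open 0.174 F [ 0.6 -0.3 -0.3]
(520, 10, 90, -96.7) [-0.02, 0.309, -0.027] [0.004, -0.003, 1.023]
(545, 3, 60, -96.7) [-0.04, 0.41, 0.093] [0.004, -0.003, 1.023]
```

Opening 0.174 with no grip force suggests the fingers had not closed when I lifted, or the spacer slipped, so I'm looking again.

>>> {"name": "send_rows", "arguments": {
  "moves": [
    [0,0,0,0,0,0],
    [0,0,0,0,0,0]
  ]
}}

```text
time_s: 3.9
position: [0.4407, 0.0217, 0.079]
tcp_rot: [[0.081, 0.997, -0.001], [0.997, -0.081, 0.0], [0.0, -0.001, -1.0]]
force: [-0.8, -0.8, 0.6]
opening: 0.028
grasp_force: 0.0
```

Run:
```python
from h import *
for n in("side","top"):
    p,W=cloud(n)
    for z in((.006,.018),(.019,.04),(.04,.14)):
        print(n,z);[print("  ",o) for o in blobs(p,W,"yellow",(.3,.6,-.1,.2),z)]
    if n=="side": cv2.imwrite("pics/s1.png",cv2.resize(p[140:300,140:400,::-1],None,fx=3,fy=3))
```

```text
side (0.006, 0.018)
   ([443.1, 68.8, 41.6, 35.9, 82.3], [443.3, 68.8, 13.4], 13.6, 125, [240, 205])
   ([436.8, -5.4, 28.4, 3.7, -6.2], [435.6, -5.4, 12.5], 12.8, 49, [243, 230])
side (0.019, 0.04)
   ([439.0, 21.0, 56.4, 30.0, 85.7], [438.7, 19.3, 22.8], 22.8, 267, [242, 218])
side (0.04, 0.14)
top (0.006, 0.018)
top (0.019, 0.04)
top (0.04, 0.14)
```

View pics/s1.png

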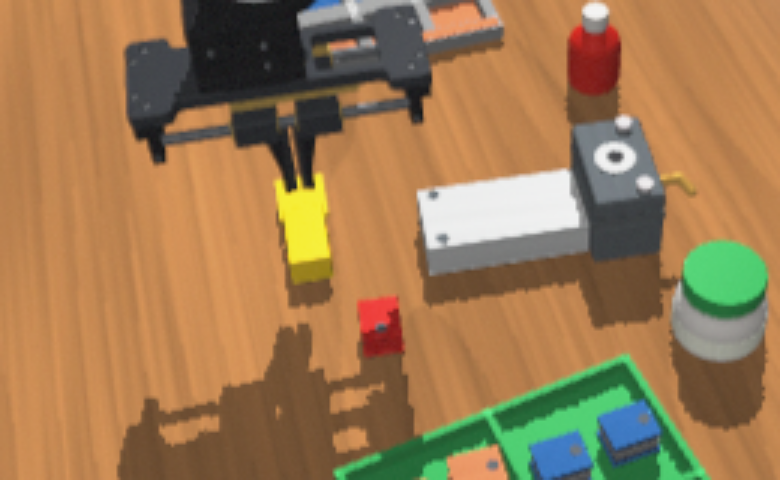

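The spacer lies untouched on the bench and the fingers are above it. They simply close slowly, at about 0.08 of the opening per row. I'll reopen, go back down, and allow more rows for closing.

>>> {"name": "send_rows", "arguments": {
  "moves": [
    [0,0,0,0,0,0],
    [0,0,0,0,0,0],
    [0,0,0,0,0,0],
    [0,0,0,0,0,0],
    [0,0,0,0,0,0],
    [0,0,0,0,0,0],
    [0,0,0,0,0,0],
    [0,0,0.15,0,0,0],
    [0,0,0.3,0,0,0],
    [0,0,0.3,0,0,0],
    [0,0,0.3,0,0,0]
  ],
  "grip": 0.6
}}

```text
time_s: 5.1
position: [0.441, 0.0217, 0.0037]
tcp_rot: [[0.081, 0.997, -0.002], [0.997, -0.081, 0.0], [0.0, -0.002, -1.0]]
force: [-0.8, -0.2, -0.1]
opening: 0.599
grasp_force: 0.0
```

>>> {"name": "send_rows", "arguments": {
  "moves": [
    [0,0,0,0,0,0],
    [0,0,0,0,0,0],
    [0,0,0,0,0,0],
    [0,0,0,0,0,0],
    [0,0,0,0,0,0],
    [0,0,0,0,0,0],
    [0,0,0,0,0,0],
    [0,0,0,0,0,0]
  ],
  "grip": 0
}}

```text
time_s: 5.9
position: [0.4411, 0.0217, 0.005]
tcp_rot: [[0.081, 0.997, -0.0], [0.997, -0.081, 0.0], [0.0, -0.0, -1.0]]
force: [-1.1, -0.4, 6.1]
opening: 0.341
grasp_force: 30.0
```

```bash
python3 -c "
from h import *
plan((450,20,85,-4.6),(500,10,85,-60),(556,1,85,-96.6),(556,1,60,-96.6))"
```

```text
t 5.9 at [441.1  21.7   5. ] th -4.7 q [-12.  41. 117.  -0.  22.  -7.] open 0.341 F [-1.1 -0.4  6.1]
(450, 20, 85, -4.6) [-0.004, 0.036, -0.32] [-0.0, -0.0, -0.001]
(500, 10, 85, -60) [-0.028, 0.239, -0.32] [-0.0, 0.0, 0.615]
(556, 1, 85, -96.6) [-0.045, 0.465, -0.32] [-0.0, 0.0, 1.022]
(556, 1, 60, -96.6) [-0.045, 0.465, -0.22] [-0.0, 0.0, 1.022]
```

>>> {"name": "send_rows", "arguments": {
  "moves": [
    [0,0,-0.08,0,0,0],
    [0,0,-0.2,0,0,0],
    [0,0,-0.32,0,0,0],
    [-0.01,0.08,-0.32,0,0,0.2],
    [-0.02,0.16,-0.32,0,0,0.4],
    [-0.028,0.24,-0.32,0,0,0.6],
    [-0.035,0.32,-0.32,0,0,0.8],
    [-0.045,0.4,-0.32,0,0,1.0],
    [-0.045,0.465,-0.32,0,0,1.0],
    [-0.045,0.465,-0.32,0,0,1.0],
    [-0.045,0.465,-0.32,0,0,1.0],
    [-0.045,0.465,-0.32,0,0,1.0]
  ]
}}

```text
time_s: 7.1
position: [0.5561, 0.001, 0.0841]
tcp_rot: [[0.991, 0.133, -0.001], [0.133, -0.991, 0.0], [-0.001, -0.0, -1.0]]
force: [-0.4, 0.8, -1.1]
opening: 0.344
grasp_force: 30.0
```

```bash
python3 -c "
from h import *
plan((556,1,85,-96.6),(556,1,50,-96.6))"
```

```text
t 7.1 at [556.1   1.   84.1] th -82.4 q [-11.  36.  99.   0.  45.  71.] open 0.344 F [-0.4  0.8 -1.1]
(556, 1, 85, -96.6) [-0.0, 0.0, -0.004] [-0.0, 0.0, 0.158]
(556, 1, 50, -96.6) [-0.0, 0.0, 0.136] [-0.0, 0.0, 0.158]
```

>>> {"name": "send_rows", "arguments": {
  "moves": [
    [0,0,0,0,0,0.158],
    [0,0,0.06,0,0,0.158],
    [0,0,0.12,0,0,0.158],
    [0,0,0.12,0,0,0.158],
    [0,0,0.12,0,0,0.158]
  ]
}}

```text
time_s: 7.6
position: [0.556, 0.001, 0.0543]
tcp_rot: [[0.994, -0.109, -0.001], [-0.109, -0.994, 0.0], [-0.001, -0.0, -1.0]]
force: [-0.9, 0.7, -1.4]
opening: 0.348
grasp_force: 30.0
```

Run:
```python
from h import *
plan((556,1,35.5,-96.6))
for n in("top","side"):
    p,W=cloud(n)
    for c,b,z in(("yellow",(.4,.8,-.1,.2),(.02,.1)),("grey",(.3,.8,-.1,.1),(.058,.066)),("grey",(.4,.8,-.1,.1),(.025,.035))):
        print(n,c,z);[print("  ",o) for o in blobs(p,W,c,b,z)]
    q=p[140:260,250:400] if n=="top" else p[160:260,250:390]
    cv2.imwrite(f"pics/{n}2.png",cv2.resize(q[:,:,::-1],None,fx=5,fy=5))
```

```text
t 7.6 at [556.    1.   54.3] th -96.2 q [-11.  39.  99.   0.  41.  85.] open 0.348 F [-0.9  0.7 -1.4]
(556, 1, 35.5, -96.6) [0.0, 0.0, 0.075] [-0.0, 0.001, 0.004]
top yellow (0.02, 0.1)
top grey (0.058, 0.066)
   ([672.9, -11.6, 83.1, 41.2, 81.0], [672.4, -12.3, 63.8], 64.0, 342, [320, 166])
top grey (0.025, 0.035)
side yellow (0.02, 0.1)
   ([619.1, -7.4, 37.1, 12.9, 72.2], [617.5, -8.7, 63.1], 63.1, 71, [323, 196])
side grey (0.058, 0.066)
   ([666.2, -12.6, 87.2, 52.2, 83.6], [664.1, -16.9, 63.1], 63.2, 607, [345, 194])
side grey (0.025, 0.035)
   ([606.5, -10.9, 175.6, 69.8, -12.2], [590.1, -19.6, 29.0], 29.0, 820, [313, 213])
```

View pics/top2.png

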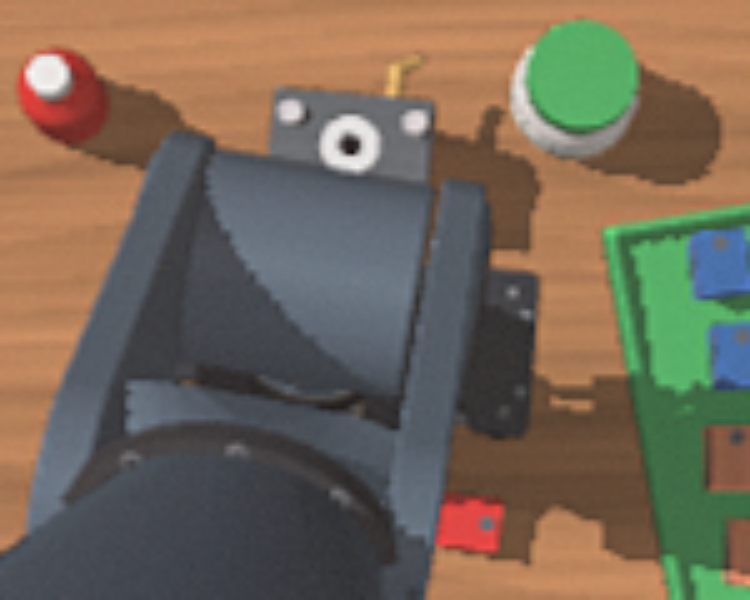

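View pics/side2.png

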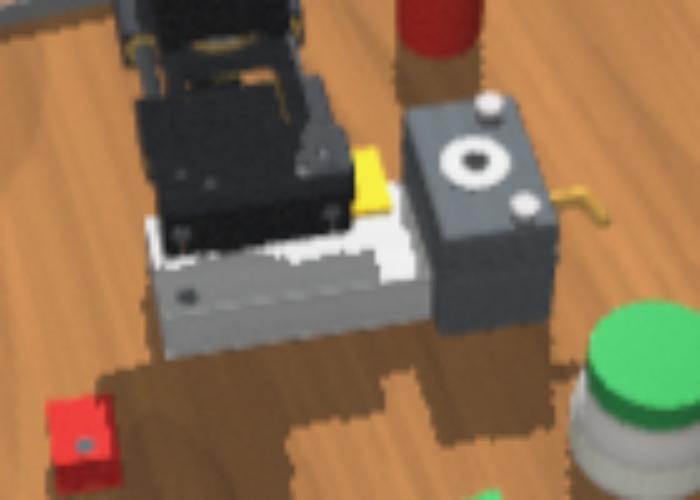

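The side view shows the blade tip (370,190 in the crop) just before the caliper and over the ledge. The arm hides it from the top camera, so I'll check the blade's sideways offset within the side view.

```bash
cat > lat.py <<'E'
from h import *
p,W=cloud("side")
def fr(P,o,a):
    a=np.radians(a);d=P[:,:2]*1000-o
    return np.c_[d[:,0]*np.cos(a)+d[:,1]*np.sin(a),-d[:,0]*np.sin(a)+d[:,1]*np.cos(a)]
o=np.array([641.,-9.]);a=-6.6
g=mask(p,"grey")&(W[...,0]>.5)&(W[...,0]<.75)&(abs(W[...,1])<.09)
c=fr(W[g&(W[...,2]>.0605)&(W[...,2]<.066)],o,a);y=mask(p,"yellow")&(W[...,0]>.5)&(W[...,0]<.75)&(W[...,2]>.036);b=fr(W[y],o,a)
l=fr(W[g&(W[...,2]>.0275)&(W[...,2]<.031)],o,a)
print("caliper x",np.percentile(c[:,0],[1,99]),"y by slices",[np.round([s.min(),s.max()],1).tolist() for k in range(5,50,10) for s in [c[abs(c[:,0]-k)<5][:,1]]])
print("ledge near mouth y",[np.round([s.min(),s.max()],1).tolist() for k in(-25,-15,-8) for s in [l[abs(l[:,0]-k)<5][:,1]] if len(s)])
print("blade z",np.median(W[y][:,2]),"x max",b[:,0].max(),[ (k,np.round([s.min(),s.max()],1).tolist(),len(s)) for k in range(-45,12,5) for s in [b[abs(b[:,0]-k)<2.5][:,1]] if len(s)])
E
python3 lat.py; python3 -c "
from h import *
plan()"
```

```text
caliper x [ 0.11801323 50.39286202] y by slices [[-46.2, 39.4], [-43.2, 41.4], [-44.5, 37.9], [-42.8, 38.6], [-44.4, 41.4]]
ledge near mouth y [[-32.8, 8.2], [-33.0, 8.8], [-33.0, 25.4]]
blade z 0.06380590023836792 x max 65.2822503699699 [(-30, [-19.9, 3.2], 15), (-25, [-18.3, 16.3], 26), (-20, [-19.0, 16.8], 29), (-15, [-8.2, 11.3], 4)]
t 7.8 at [556.8   0.9  55.2] th -96.2 q [-11.  39.  99.  -0.  41.  85.] open 0.341 F [ 0.6 -0.2 -0.1]
```

```bash
python3 -c "
from h import *
plan((556.4,0,35.5,-96.5),(586,-3.4,35.5,-96.5),(610.5,-6.2,35.5,-96.5))"
```

```text
t 7.8 at [556.8   0.9  55.2] th -96.2 q [-11.  39.  99.  -0.  41.  85.] open 0.341 F [ 0.6 -0.2 -0.1]
(556.4, 0, 35.5, -96.5) [-0.001, 0.004, 0.079] [0.0, -0.001, 0.003]
(586, -3.4, 35.5, -96.5) [0.118, 0.004, 0.079] [0.0, -0.001, 0.003]
(610.5, -6.2, 35.5, -96.5) [0.216, 0.005, 0.079] [0.0, -0.001, 0.003]
```

>>> {"name": "send_rows", "arguments": {
  "moves": [
    [0,0.004,0.05,0,0,0.003],
    [0,0.004,0.077,0,0,0.003],
    [0,0.004,0.077,0,0,0.003],
    [0.03,0.004,0.077,0,0,0.003],
    [0.06,0.004,0.077,0,0,0.003],
    [0.08,0.004,0.077,0,0,0.003],
    [0.1,0.004,0.077,0,0,0.003],
    [0.1,0.004,0.077,0,0,0.003]
  ]
}}

```text
time_s: 8.55
position: [0.5824, -0.003, 0.0352]
tcp_rot: [[0.994, -0.113, 0.002], [-0.113, -0.994, -0.0], [0.002, 0.0, -1.0]]
force: [0.1, 0.4, -0.4]
opening: 0.341
grasp_force: 30.0
```

```bash
python3 lat.py; python3 -c "
from h import *
plan((610.5,-6.2,35.5,-96.5))"
```

```text
caliper x [ 0.1797564  50.41748401] y by slices [[-44.2, 39.1], [-43.6, 41.2], [-43.4, 38.8], [-42.2, 36.1], [-44.8, 41.8]]
ledge near mouth y [[-31.9, -23.1], [-32.0, -21.6], [-31.9, -14.7]]
blade z 0.044203221676443694 x max 65.48899081081234 [(-5, [-20.3, -20.1], 2), (0, [-19.8, -10.8], 4)]
t 8.6 at [581.5  -2.8  35.1] th -96.5 q [-11.  42.  96.  -0.  42.  85.] open 0.341 F [-0.3  0.  -0.1]
(610.5, -6.2, 35.5, -96.5) [0.117, 0.0, -0.001] [0.0, -0.0, -0.0]
```

The tip has entered the slot with no force. I'm sliding on slowly, to just short of home.

>>> {"name": "send_rows", "arguments": {
  "moves": [
    [0.02,0,0,0,0,0],
    [0.04,0,0,0,0,0],
    [0.06,0,0,0,0,0],
    [0.08,0,0,0,0,0],
    [0.1,0,0,0,0,0],
    [0.108,0,0,0,0,0],
    [0.114,0,0,0,0,0],
    [0.12,0,0,0,0,0],
    [0.12,0,0,0,0,0]
  ]
}}

```text
time_s: 9.5
position: [0.6109, -0.0062, 0.0353]
tcp_rot: [[0.994, -0.113, 0.0], [-0.113, -0.994, -0.0], [0.0, 0.0, -1.0]]
force: [0.3, -0.4, -1.6]
opening: 0.34
grasp_force: 30.0
```

>>> {"name": "send_rows", "arguments": {
  "moves": [
    [0.004,0,0,0,0,0],
    [0.008,0,0,0,0,0],
    [0.012,0,0,0,0,0],
    [0.016,0,0,0,0,0],
    [0.016,0,0,0,0,0]
  ]
}}

```text
time_s: 10.0
position: [0.6124, -0.0062, 0.0349]
tcp_rot: [[0.994, -0.113, -0.005], [-0.113, -0.994, 0.001], [-0.005, -0.0, -1.0]]
force: [-5.6, -0.3, 0.8]
opening: 0.342
grasp_force: 30.0
```

>>> {"name": "send_rows", "arguments": {
  "moves": [
    [0.006,0,0,0,0,0],
    [0.012,0,0,0,0,0],
    [0.012,0,0,0,0,0],
    [0.012,0,0,0,0,0]
  ]
}}

```text
time_s: 10.4
position: [0.6124, -0.0061, 0.0348]
tcp_rot: [[0.994, -0.113, -0.012], [-0.113, -0.994, 0.001], [-0.012, -0.0, -1.0]]
force: [-9.3, -1.0, 4.7]
opening: 0.342
grasp_force: 30.0
```

>>> {"name": "send_rows", "arguments": {
  "moves": [
    [-0.006,0,0,0,0,0],
    [-0.012,0,0,0,0,0],
    [-0.012,0,0,0,0,0]
  ]
}}

```text
time_s: 10.7
position: [0.6124, -0.0061, 0.0347]
tcp_rot: [[0.994, -0.113, -0.005], [-0.113, -0.994, 0.001], [-0.005, -0.0, -1.0]]
force: [-5.4, 0.9, 1.1]
opening: 0.342
grasp_force: 30.0
```

>>> {"name": "send_rows", "arguments": {
  "moves": [
    [0,0,0,0,0,0],
    [0,0,0,0,0,0],
    [0,0,0,0,0,0],
    [0,0,0,0,0,0],
    [0,0,-0.06,0,0,0],
    [0,0,-0.2,0,0,0],
    [0,0,-0.35,0,0,0],
    [0,0,-0.5,0,0,0],
    [0,0.2,-0.5,0,0,0],
    [0,0.4,-0.5,0,0,0],
    [0,0.6,-0.5,0,0,0],
    [0,0.6,-0.5,0,0,0]
  ],
  "grip": 0.6
}}

```text
time_s: 11.9
position: [0.5984, -0.1626, 0.1621]
tcp_rot: [[0.993, -0.12, 0.004], [-0.12, -0.993, -0.004], [0.004, 0.004, -1.0]]
force: [-0.7, 0.6, -0.0]
opening: 0.597
grasp_force: 0.0
```

```bash
cat > look.py <<'E'
from h import *
def look(n):
    p,W=cloud(n)
    for c in("blue","copper"):
        print(n,c);[print("  ",o[:4]) for o in blobs(p,W,c,(.35,.75,-.45,.45),(.014,.08))]
    return p,W
E
python3 - <<'E'
from look import *
plan()
for n in("top","side"):
    p,W=look(n)
    for c,b,z in(("yellow",(.4,.8,-.1,.1),(.036,.07)),("grey",(.6,.8,-.1,.1),(.06,.066))):
        print(n,c,z);[print("  ",o[:4]) for o in blobs(p,W,c,b,z)]
    q=p[140:260,250:400] if n=="top" else p[160:260,250:390]
    cv2.imwrite(f"pics/{n}3.png",cv2.resize(q[:,:,::-1],None,fx=4,fy=4))
cv2.imwrite("pics/c3.png",np.hstack([cv2.resize(cv2.imread("pics/top3.png"),(400,320)),cv2.resize(cv2.imread("pics/side3.png"),(400,320))]))
E
```

```text
t 11.9 at [ 598.4 -162.6  162.1] th -96.9 q [-25.  34.  86.  -0.  60.  72.] open 0.597 F [-0.7  0.6 -0. ]
top blue
   ([478.9, 337.0, 47.1, 6.3, 2.5], [478.9, 337.0, 16.0], 15.8, 39)
   ([439.9, 336.3, 20.8, 6.0, 0.5], [439.1, 336.4, 15.7], 15.4, 21)
top copper
   ([614.7, 225.3, 32.1, 6.1, 0.7], [613.3, 225.3, 15.5], 15.5, 23)
   ([566.3, 224.7, 32.1, 6.2, 1.4], [567.6, 225.2, 15.6], 15.4, 25)
   ([493.5, 221.2, 23.6, 6.1, 0.5], [493.1, 221.2, 16.0], 16.0, 23)
   ([462.4, 220.8, 28.5, 6.4, 0.9], [463.5, 221.2, 15.4], 15.0, 28)
top yellow (0.036, 0.07)
   ([613.8, -5.2, 53.8, 30.8, -7.5], [613.3, -6.0, 53.7], 53.9, 235)
top grey (0.06, 0.066)
   ([667.1, -10.6, 82.3, 50.8, 83.2], [664.7, -10.7, 63.7], 63.9, 445)
side blue
   ([605.8, -206.7, 33.4, 29.5, 3.8], [605.1, -207.7, 25.3], 25.3, 205)
   ([556.4, -215.6, 32.8, 28.7, 0.1], [555.6, -216.2, 25.0], 25.0, 214)
   ([570.8, -310.5, 33.6, 27.6, -3.2], [570.4, -310.8, 25.2], 25.3, 267)
   ([517.3, -314.8, 34.0, 27.8, 3.9], [516.7, -315.1, 25.1], 25.1, 277)
side copper
   ([503.4, -209.8, 33.5, 26.9, 0.0], [502.6, -209.9, 25.3], 25.2, 204)
   ([454.3, -218.6, 32.7, 28.9, -4.6], [453.3, -218.5, 25.3], 25.3, 211)
   ([620.9, -308.0, 34.9, 27.1, 5.0], [619.9, -308.4, 25.1], 25.2, 239)
   ([467.0, -314.3, 33.3, 27.9, 12.5], [465.9, -314.9, 25.2], 25.1, 270)
side yellow (0.036, 0.07)
   ([602.3, -7.8, 33.9, 32.4, -7.7], [599.4, -9.9, 50.8], 52.4, 185)
side grey (0.06, 0.066)
   ([677.6, -1.3, 30.6, 22.9, -4.2], [679.9, -3.0, 63.3], 63.4, 76)
```

View pics/c3.png

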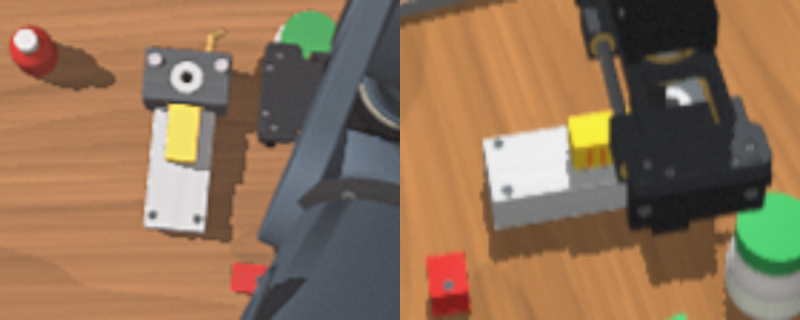

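The spacer's shoulder sits flush against the caliper face: the yellow handle is at (185,130) in the left half of the crop. Next are the carrier pose and the first pick.

Run:
```python
from h import *
for n in("top","side"):
    p=cv2.imread(f"pics/{n}0.png")[:,:,::-1].copy();p,W=cloud(n,(p,np.load(f"{n}0.npy")))
    m=(W[...,0]>.38)&(W[...,0]<.68)&(W[...,1]>.19)&(W[...,1]<.37)&(W[...,2]>.010)&(W[...,2]<.018)
    m=m&(cv2.morphologyEx(m.astype(np.uint8),cv2.MORPH_OPEN,np.ones((2,2)))>0)
    print(n,rect(W[m]))
    for c in("blue","copper"):
        print(c);[print("  ",o[:4]) for o in blobs(p,W,c,(.38,.68,.19,.37),(-.002,.0075),40)]
plan((606,-204.5,60,-85),(606,-204.5,15,-85))
```

```text
top [528.7, 281.0, 231.5, 129.1, 1.3]
blue
   ([612.9, 312.4, 39.0, 30.6, -1.1], [611.9, 311.8, 5.0], 5.0, 138)
   ([557.1, 312.2, 41.2, 30.7, 1.9], [557.1, 311.5, 5.0], 5.2, 149)
   ([500.8, 310.8, 40.4, 30.3, 0.7], [501.2, 310.4, 5.1], 5.3, 154)
   ([444.4, 309.5, 41.9, 31.4, -0.8], [444.1, 308.3, 5.1], 5.1, 160)
copper
   ([656.0, 292.7, 153.9, 13.1, -87.8], [655.7, 296.6, 0.7], 0.3, 206)
   ([583.5, 196.4, 145.8, 32.9, 9.1], [587.6, 197.5, 0.6], 0.4, 244)
   ([623.5, 361.5, 36.1, 15.2, 3.0], [623.6, 362.2, 0.7], 0.6, 59)
   ([614.0, 252.6, 39.1, 28.8, 0.4], [614.3, 251.8, 4.9], 5.0, 140)
   ([592.6, 362.8, 22.0, 12.7, 0.1], [591.0, 362.4, 0.7], 0.6, 41)
   ([558.4, 251.5, 40.6, 28.1, -0.2], [557.2, 250.7, 5.3], 5.6, 142)
   ([502.4, 249.3, 40.5, 30.3, 0.6], [502.1, 249.1, 4.9], 5.2, 148)
   ([511.5, 361.0, 21.5, 15.2, -0.5], [511.3, 360.8, 0.8], 0.4, 46)
   ([429.4, 280.0, 179.9, 98.9, -90.0], [405.3, 285.1, 0.6], 0.4, 845)
   ([445.9, 247.4, 41.2, 28.0, 0.6], [445.9, 247.5, 5.0], 5.1, 136)
side [529.2, 274.9, 232.3, 130.8, 0.8]
blue
   ([613.6, 318.2, 41.4, 28.1, 0.6], [613.7, 318.3, 4.1], 4.1, 88)
   ([556.8, 317.2, 41.8, 28.7, 4.2], [556.6, 316.2, 4.4], 4.5, 92)
   ([500.5, 315.9, 43.8, 29.2, 7.5], [500.5, 315.3, 4.3], 4.4, 93)
   ([444.9, 313.3, 42.5, 28.3, -4.1], [444.3, 313.8, 4.5], 4.6, 100)
copper
   ([614.5, 255.1, 39.8, 27.0, 2.1], [614.7, 254.2, 4.6], 4.6, 90)
   ([557.7, 253.9, 39.7, 27.4, -0.5], [557.0, 253.2, 4.5], 4.6, 93)
   ([501.4, 252.1, 40.4, 26.9, 0.8], [501.7, 252.1, 4.3], 4.3, 95)
   ([445.0, 250.1, 40.5, 26.7, -3.1], [445.3, 250.9, 4.2], 4.4, 97)
t 12.0 at [ 597.8 -157.1  161.3] th -96.7 q [-25.  34.  87.   0.  60.  72.] open 0.602 F [ 0.  -0.3 -0.8]
(606, -204.5, 60, -85) [0.054, 0.185, 0.405] [0.0, -0.001, -0.13]
(606, -204.5, 15, -85) [0.054, 0.185, 0.585] [0.0, -0.001, -0.13]
```

>>> {"name": "send_rows", "arguments": {
  "moves": [
    [0.054,0.185,0.1,0,0,-0.13],
    [0.054,0.185,0.3,0,0,-0.13],
    [0.054,0.185,0.4,0,0,-0.13],
    [0.054,0.185,0.4,0,0,-0.13],
    [0.054,0.185,0.5,0,0,-0.13],
    [0.054,0.185,0.56,0,0,-0.13],
    [0.054,0.185,0.585,0,0,-0.13],
    [0.054,0.185,0.585,0,0,-0.13]
  ],
  "grip": 0.5
}}

```text
time_s: 12.8
position: [0.606, -0.2023, 0.0142]
tcp_rot: [[0.996, 0.091, -0.001], [0.091, -0.996, 0.0], [-0.0, -0.0, -1.0]]
force: [0.1, -0.2, 1.0]
opening: 0.501
grasp_force: 0.0
```

>>> {"name": "send_rows", "arguments": {
  "moves": [
    [0,0,0,0,0,0],
    [0,0,0,0,0,0],
    [0,0,0,0,0,0],
    [0,0,0,0,0,0],
    [0,0,0,0,0,0],
    [0,0,0,0,0,0],
    [0,0,-0.1,0,0,0],
    [0,0,-0.3,0,0,0],
    [0,0,-0.4,0,0,0]
  ],
  "grip": 0
}}

```text
time_s: 13.7
position: [0.6071, -0.2036, 0.1168]
tcp_rot: [[0.996, 0.09, 0.003], [0.09, -0.996, -0.001], [0.003, 0.002, -1.0]]
force: [1.2, -0.7, 0.5]
opening: 0.317
grasp_force: 30.0
```

Run:
```python
from h import *
plan((612.4,311.5,110,-88.8),(612.4,311.5,16.8,-88.8))
p,W=cloud("side");[print(o) for o in blobs(p,W,"blue",(.5,.7,-.4,.1),(.05,.15))]
```

```text
t 13.7 at [ 607.1 -203.6  116.8] th -84.8 q [-29.  39.  85.   0.  56.  56.] open 0.317 F [ 1.2 -0.7  0.5]
(612.4, 311.5, 110, -88.8) [0.207, -2.05, 0.024] [0.001, -0.002, 0.044]
(612.4, 311.5, 16.8, -88.8) [0.206, -2.051, 0.397] [0.001, -0.002, 0.044]
([594.7, -208.0, 26.8, 11.8, -83.1], [593.1, -211.2, 126.3], 126.3, 53, [346, 252])
```

>>> {"name": "send_rows", "arguments": {
  "moves": [
    [0.1,-1,0,0,0,0.044],
    [0.1,-1,0,0,0,0.044],
    [0.1,-1,0,0,0,0.044],
    [0.1,-1,0,0,0,0.044],
    [0.1,-1,0,0,0,0.044],
    [0.1,-1,0,0,0,0.044]
  ]
}}

```text
time_s: 14.35
position: [0.6063, 0.0546, 0.1133]
tcp_rot: [[1.0, 0.028, -0.003], [0.028, -1.0, 0.002], [-0.003, -0.002, -1.0]]
force: [-0.4, -0.1, -0.3]
opening: 0.318
grasp_force: 30.0
```

>>> {"name": "send_rows", "arguments": {
  "moves": [
    [0.05,-1,0,0,0,0],
    [0.05,-1,0,0,0,0],
    [0.05,-1,0,0,0,0],
    [0.05,-1,0,0,0,0],
    [0.05,-1,0,0,0,0],
    [0.05,-1,0,0,0,0],
    [0.05,-1,0,0,0,0]
  ]
}}

```text
time_s: 15.05
position: [0.6145, 0.2991, 0.1131]
tcp_rot: [[1.0, 0.024, -0.001], [0.024, -1.0, -0.001], [-0.001, 0.001, -1.0]]
force: [0.5, -0.2, 0.2]
opening: 0.315
grasp_force: 30.0
```

Run:
```python
from h import *
plan((612.4,311.5,60,-88.8),(612.4,311.5,17,-88.8))
```

```text
t 15.1 at [614.5 299.1 113.1] th -88.6 q [ 17.  42.  78.  -0.  60. 105.] open 0.315 F [ 0.5 -0.2  0.2]
(612.4, 311.5, 60, -88.8) [-0.007, -0.05, 0.212] [0.001, 0.001, 0.002]
(612.4, 311.5, 17, -88.8) [-0.007, -0.05, 0.384] [0.001, 0.001, 0.002]
```

>>> {"name": "send_rows", "arguments": {
  "moves": [
    [-0.007,-0.05,0.1,0,0,0.002],
    [-0.007,-0.05,0.25,0,0,0.002],
    [-0.007,-0.05,0.32,0,0,0.002],
    [-0.007,-0.05,0.36,0,0,0.002],
    [-0.007,-0.05,0.385,0,0,0.002],
    [-0.007,-0.05,0.385,0,0,0.002]
  ]
}}

```text
time_s: 15.65
position: [0.6137, 0.31, 0.0177]
tcp_rot: [[1.0, 0.017, -0.0], [0.017, -1.0, -0.0], [-0.0, 0.0, -1.0]]
force: [-0.1, 0.4, -0.1]
opening: 0.319
grasp_force: 30.0
```

>>> {"name": "send_rows", "arguments": {
  "moves": [
    [0,0,0,0,0,0],
    [0,0,0,0,0,0],
    [0,0,0,0,0,0],
    [0,0,-0.1,0,0,0],
    [0,0,-0.25,0,0,0],
    [0,0,-0.4,0,0,0]
  ],
  "grip": 0.5
}}

```text
time_s: 16.25
position: [0.6129, 0.3108, 0.1188]
tcp_rot: [[1.0, 0.019, -0.001], [0.019, -1.0, -0.0], [-0.001, 0.0, -1.0]]
force: [0.7, 0.7, 0.5]
opening: 0.499
grasp_force: 0.0
```

>>> {"name": "send_rows", "arguments": {
  "moves": [
    [0,0.2,0,0,0,0],
    [0,0.4,0,0,0,0],
    [0,0.6,0,0,0,0],
    [0,0.8,0,0,0,0],
    [0,0.9,0,0,0,0],
    [0,0.9,0,0,0,0]
  ]
}}

```text
time_s: 16.85
position: [0.6182, 0.0819, 0.1187]
tcp_rot: [[1.0, 0.013, 0.002], [0.013, -1.0, -0.001], [0.001, 0.001, -1.0]]
force: [0.3, -0.0, 0.7]
opening: 0.495
grasp_force: 0.0
```

Run:
```python
from look import *
look("side");look("top")
plan((557,-212.5,60,-86),(557,-212.5,14.5,-86))
```

```text
side blue
   ([612.3, 315.4, 47.9, 34.7, -84.1], [612.7, 308.4, 25.4], 25.9, 90)
   ([556.1, -215.9, 33.9, 28.8, 5.9], [555.8, -216.2, 25.3], 25.2, 216)
   ([571.0, -311.1, 33.5, 28.3, -6.1], [570.4, -310.9, 25.3], 25.4, 267)
   ([517.7, -314.3, 34.5, 28.6, 5.8], [517.1, -314.9, 25.2], 25.2, 286)
side copper
   ([446.7, -209.2, 15.1, 9.2, -11.2], [444.5, -207.7, 25.0], 25.2, 26)
   ([620.1, -307.8, 33.2, 27.9, 6.9], [619.9, -308.4, 25.3], 25.3, 237)
top blue
   ([626.6, 341.3, 25.4, 8.0, -3.2], [628.4, 341.3, 15.5], 15.5, 25)
   ([614.7, 321.3, 30.0, 11.0, -14.3], [616.6, 319.9, 27.2], 26.9, 39)
   ([572.0, -307.4, 32.1, 27.4, -1.8], [571.4, -307.4, 26.2], 25.9, 131)
   ([557.2, -212.1, 31.7, 27.6, 3.9], [556.7, -212.3, 26.3], 26.2, 121)
   ([545.0, 338.9, 79.7, 6.8, 1.6], [542.7, 338.8, 15.7], 15.6, 72)
   ([518.7, -311.5, 32.5, 26.4, 5.4], [518.1, -311.7, 26.1], 26.3, 119)
top copper
   ([621.1, -305.8, 33.3, 27.5, 11.3], [619.7, -305.6, 26.1], 26.2, 114)
t 16.9 at [617.8  85.5 118.4] th -89.0 q [-2. 37. 87.  0. 55. 87.] open 0.500 F [ 0.3 -0.1  0.3]
(557, -212.5, 60, -86) [-0.263, 1.188, 0.233] [-0.0, -0.001, -0.034]
(557, -212.5, 14.5, -86) [-0.263, 1.188, 0.415] [-0.0, -0.001, -0.034]
```

>>> {"name": "send_rows", "arguments": {
  "moves": [
    [-0.1,0.9,0,0,0,0],
    [-0.1,0.9,0,0,0,0],
    [-0.1,0.9,0,0,0,0],
    [-0.1,0.9,0,0,0,0],
    [-0.1,0.9,0,0,0,0],
    [-0.1,0.9,0,0,0,0]
  ]
}}

```text
time_s: 17.55
position: [0.5975, -0.142, 0.1182]
tcp_rot: [[1.0, 0.016, 0.002], [0.016, -1.0, -0.001], [0.002, 0.001, -1.0]]
force: [-0.1, -0.2, 0.6]
opening: 0.502
grasp_force: 0.0
```

>>> {"name": "send_rows", "arguments": {
  "moves": [
    [-0.163,0.288,0.1,0,0,-0.034],
    [-0.163,0.288,0.2,0,0,-0.034],
    [-0.163,0.288,0.2,0,0,-0.034],
    [-0.163,0.288,0.3,0,0,-0.034],
    [-0.163,0.288,0.37,0,0,-0.034],
    [-0.163,0.288,0.412,0,0,-0.034],
    [-0.163,0.288,0.412,0,0,-0.034]
  ]
}}

```text
time_s: 18.25
position: [0.5572, -0.2098, 0.0138]
tcp_rot: [[0.997, 0.074, -0.002], [0.074, -0.997, 0.002], [-0.002, -0.002, -1.0]]
force: [-0.0, -0.0, 0.7]
opening: 0.499
grasp_force: 0.0
```

>>> {"name": "send_rows", "arguments": {
  "moves": [
    [0,0,0,0,0,0],
    [0,0,0,0,0,0],
    [0,0,0,0,0,0],
    [0,0,0,0,0,0],
    [0,0,0,0,0,0],
    [0,0,0,0,0,0],
    [0,0,-0.1,0,0,0],
    [0,0,-0.3,0,0,0],
    [0,0,-0.4,0,0,0]
  ],
  "grip": 0
}}

```text
time_s: 19.15
position: [0.5581, -0.2132, 0.1175]
tcp_rot: [[0.997, 0.072, 0.003], [0.072, -0.997, -0.002], [0.002, 0.002, -1.0]]
force: [-0.1, -0.0, -0.0]
opening: 0.314
grasp_force: 30.0
```

```bash
sed -i "s/(s>120)&(v>150)/(s>90)\&(v>60)/" h.py
python3 - <<'E'
from h import *
plan((556.4,310.3,110,-88.8),(556.4,310.3,17,-88.8))
E
```

```text
t 19.1 at [ 558.1 -213.2  117.5] th -85.9 q [-32.  36.  92.  -0.  52.  54.] open 0.314 F [-0.1 -0.  -0. ]
(556.4, 310.3, 110, -88.8) [0.143, -2.089, 0.026] [0.001, -0.002, 0.032]
(556.4, 310.3, 17, -88.8) [0.142, -2.09, 0.398] [0.001, -0.002, 0.032]
```

>>> {"name": "send_rows", "arguments": {
  "moves": [
    [0.072,-1,0,0,0,0],
    [0.072,-1,0,0,0,0],
    [0.072,-1,0,0,0,0],
    [0.072,-1,0,0,0,0],
    [0.072,-1,0,0,0,0],
    [0.072,-1,0,0,0,0]
  ]
}}

```text
time_s: 19.75
position: [0.5552, 0.0441, 0.1145]
tcp_rot: [[0.997, 0.079, -0.003], [0.079, -0.997, 0.002], [-0.003, -0.002, -1.0]]
force: [-1.0, -0.8, 0.3]
opening: 0.316
grasp_force: 30.0
```

>>> {"name": "send_rows", "arguments": {
  "moves": [
    [0.072,-1,0,0,0,0.032],
    [0.072,-1,0,0,0,0.032],
    [0.072,-1,0,0,0,0.032],
    [0.072,-1,0,0,0,0.032],
    [0.072,-1,0,0,0,0.032],
    [0.072,-1,0,0,0,0.032],
    [0.072,-1,0,0,0,0.032]
  ]
}}

```text
time_s: 20.45
position: [0.5569, 0.2892, 0.1143]
tcp_rot: [[1.0, 0.024, -0.001], [0.024, -1.0, -0.001], [-0.001, 0.001, -1.0]]
force: [-0.1, -0.4, 0.1]
opening: 0.318
grasp_force: 30.0
```

Run:
```python
from look import *
look("top")
plan((556.4,310.3,60,-88.8),(556.4,310.3,17,-88.8))
```

```text
top blue
   ([572.4, -307.4, 32.3, 27.9, -2.0], [571.5, -307.4, 25.8], 25.8, 133)
   ([518.6, -311.9, 32.8, 26.8, 5.3], [518.0, -311.5, 26.1], 26.0, 124)
   ([447.6, 335.5, 25.9, 7.0, 4.4], [447.5, 335.7, 15.9], 16.0, 23)
top copper
   ([621.1, -305.0, 32.3, 28.4, 8.2], [620.3, -304.8, 26.2], 26.4, 127)
   ([622.8, 226.4, 37.9, 9.3, -0.4], [623.6, 226.4, 16.2], 16.1, 42)
   ([582.4, 226.1, 43.6, 11.6, 4.5], [579.8, 225.8, 16.1], 16.1, 47)
   ([521.1, 222.7, 31.7, 8.7, 0.9], [521.8, 222.2, 16.1], 15.6, 35)
   ([503.9, -206.1, 31.4, 28.5, -0.9], [503.2, -205.2, 26.0], 26.2, 136)
   ([470.1, 223.2, 59.6, 11.1, 1.4], [470.8, 221.8, 16.1], 15.9, 63)
   ([468.0, -311.4, 32.6, 27.1, 10.9], [467.6, -310.9, 26.0], 25.9, 138)
   ([455.0, -215.4, 30.8, 28.3, -1.6], [454.1, -215.1, 26.0], 26.2, 138)
t 20.5 at [556.9 288.1 114.3] th -88.7 q [ 17.  38.  87.  -0.  55. 106.] open 0.319 F [-0.3  0.4 -0.6]
(556.4, 310.3, 60, -88.8) [0.0, -0.089, 0.217] [0.001, 0.001, 0.001]
(556.4, 310.3, 17, -88.8) [0.0, -0.089, 0.389] [0.001, 0.001, 0.001]
```

>>> {"name": "send_rows", "arguments": {
  "moves": [
    [0,-0.05,0,0,0,0],
    [0,-0.089,0.1,0,0,0],
    [0,-0.089,0.25,0,0,0],
    [0,-0.089,0.32,0,0,0],
    [0,-0.089,0.36,0,0,0],
    [0,-0.089,0.389,0,0,0],
    [0,-0.089,0.389,0,0,0]
  ]
}}

```text
time_s: 21.2
position: [0.5576, 0.3108, 0.0178]
tcp_rot: [[1.0, 0.02, 0.001], [0.02, -1.0, 0.0], [0.001, -0.0, -1.0]]
force: [0.1, -0.2, -0.5]
opening: 0.32
grasp_force: 30.0
```

>>> {"name": "send_rows", "arguments": {
  "moves": [
    [0,0,0,0,0,0],
    [0,0,0,0,0,0],
    [0,0,0,0,0,0],
    [0,0,-0.1,0,0,0],
    [0,0,-0.25,0,0,0],
    [0,0,-0.4,0,0,0],
    [0,0.2,-0.4,0,0,0],
    [0,0.4,-0.4,0,0,0],
    [0,0.6,-0.4,0,0,0],
    [0,0.8,-0.4,0,0,0],
    [0,1,-0.4,0,0,0],
    [0,1,-0.4,0,0,0]
  ],
  "grip": 0.5
}}

```text
time_s: 22.4
position: [0.5633, 0.0553, 0.1182]
tcp_rot: [[1.0, 0.014, 0.002], [0.014, -1.0, -0.002], [0.002, 0.002, -1.0]]
force: [0.4, -0.2, 0.0]
opening: 0.502
grasp_force: 0.0
```

>>> {"name": "send_rows", "arguments": {
  "moves": [
    [0,1,0,0,0,0],
    [0,1,0,0,0,0],
    [0,1,0,0,0,0],
    [0,1,0,0,0,0],
    [0,1,0,0,0,0],
    [0,1,0,0,0,0],
    [0,1,0,0,0,0]
  ]
}}

```text
time_s: 23.1
position: [0.5676, -0.1892, 0.1177]
tcp_rot: [[1.0, 0.019, 0.0], [0.019, -1.0, 0.0], [0.0, -0.0, -1.0]]
force: [0.3, 0.5, -0.1]
opening: 0.502
grasp_force: 0.0
```

Run:
```python
from look import *
look("side");look("top")
plan((571.7,-308.2,60,-93.4),(571.7,-308.2,14.5,-93.4))
```

```text
side blue
   ([554.6, 316.0, 48.3, 35.3, -88.9], [555.4, 309.8, 24.9], 25.5, 93)
   ([570.7, -310.1, 33.5, 28.1, -1.3], [570.3, -310.9, 25.4], 25.3, 268)
   ([517.4, -315.3, 33.2, 27.9, 3.7], [516.8, -315.0, 25.3], 25.2, 273)
side copper
   ([503.2, -210.1, 34.1, 27.5, -0.2], [502.7, -210.5, 25.0], 25.0, 224)
   ([454.0, -218.8, 31.9, 28.3, -6.0], [453.4, -219.4, 25.1], 25.0, 225)
   ([620.8, -308.5, 34.5, 27.7, 7.5], [619.8, -309.0, 25.2], 24.9, 259)
   ([466.7, -314.7, 33.8, 28.4, 10.7], [465.8, -315.4, 25.1], 25.2, 288)
top blue
   ([614.2, 311.2, 32.0, 26.0, 0.0], [613.5, 310.4, 26.2], 26.4, 124)
   ([587.8, 339.9, 81.0, 7.0, 1.6], [589.0, 339.9, 16.1], 15.9, 66)
   ([556.6, 311.5, 32.1, 27.0, -0.6], [555.8, 311.1, 27.0], 27.2, 127)
   ([447.7, 336.5, 25.8, 6.1, 0.2], [446.1, 336.1, 15.5], 15.5, 23)
top copper
   ([593.3, 227.1, 91.2, 12.5, 1.9], [592.5, 225.9, 15.8], 15.5, 98)
   ([534.2, 224.2, 21.7, 11.2, 3.8], [534.7, 223.0, 15.8], 15.5, 32)
t 23.2 at [ 567.2 -186.9  117.5] th -88.7 q [-29.  36.  91.   0.  53.  60.] open 0.498 F [ 0.6 -0.7 -1. ]
(571.7, -308.2, 60, -93.4) [0.007, 0.486, 0.229] [-0.001, 0.001, 0.052]
(571.7, -308.2, 14.5, -93.4) [0.008, 0.486, 0.411] [-0.001, 0.001, 0.052]
```

>>> {"name": "send_rows", "arguments": {
  "moves": [
    [0.008,0.2,0,0,0,0.052],
    [0.008,0.4,0.1,0,0,0.052],
    [0.008,0.486,0.2,0,0,0.052],
    [0.008,0.486,0.25,0,0,0.052],
    [0.008,0.486,0.33,0,0,0.052],
    [0.008,0.486,0.38,0,0,0.052],
    [0.008,0.486,0.41,0,0,0.052],
    [0.008,0.486,0.41,0,0,0.052]
  ]
}}

```text
time_s: 24.0
position: [0.5719, -0.308, 0.0142]
tcp_rot: [[0.998, -0.058, -0.002], [-0.058, -0.998, 0.002], [-0.002, -0.002, -1.0]]
force: [-0.8, -0.8, 0.2]
opening: 0.496
grasp_force: 0.0
```

>>> {"name": "send_rows", "arguments": {
  "moves": [
    [0,0,0,0,0,0],
    [0,0,0,0,0,0],
    [0,0,0,0,0,0],
    [0,0,0,0,0,0],
    [0,0,0,0,0,0],
    [0,0,0,0,0,0],
    [0,0,-0.1,0,0,0],
    [0,0,-0.3,0,0,0],
    [0,0,-0.4,0,0,0]
  ],
  "grip": 0
}}

```text
time_s: 24.9
position: [0.5732, -0.3112, 0.1179]
tcp_rot: [[0.998, -0.06, 0.003], [-0.06, -0.998, -0.003], [0.003, 0.003, -1.0]]
force: [0.8, -0.5, -0.1]
opening: 0.316
grasp_force: 30.0
```

Run:
```python
from h import *
plan((500.4,309.6,110,-88.8))
```

```text
t 24.9 at [ 573.2 -311.2  117.9] th -93.5 q [-38.  39.  83.  -0.  57.  55.] open 0.316 F [ 0.8 -0.5 -0.1]
(500.4, 309.6, 110, -88.8) [-0.44, -2.461, 0.024] [0.002, -0.002, -0.052]
```

>>> {"name": "send_rows", "arguments": {
  "moves": [
    [-0.17,-0.99,0,0,0,0],
    [-0.17,-0.99,0,0,0,0],
    [-0.17,-0.99,0,0,0,0],
    [-0.17,-0.99,0,0,0,0],
    [-0.17,-0.99,0,0,0,0],
    [-0.17,-0.99,0,0,0,0]
  ]
}}

```text
time_s: 25.5
position: [0.5412, -0.0544, 0.1145]
tcp_rot: [[0.999, -0.054, -0.006], [-0.054, -0.999, 0.003], [-0.006, -0.003, -1.0]]
force: [0.6, -0.7, -0.3]
opening: 0.318
grasp_force: 30.0
```

>>> {"name": "send_rows", "arguments": {
  "moves": [
    [-0.17,-0.99,0,0,0,0],
    [-0.17,-0.99,0,0,0,0],
    [-0.17,-0.99,0,0,0,0],
    [-0.17,-0.99,0,0,0,0],
    [-0.17,-0.99,0,0,0,0],
    [-0.17,-0.99,0,0,0,0],
    [-0.17,-0.99,0,0,0,0]
  ]
}}

```text
time_s: 26.2
position: [0.5169, 0.1898, 0.1148]
tcp_rot: [[0.998, -0.057, 0.0], [-0.057, -0.998, -0.001], [0.0, 0.001, -1.0]]
force: [0.6, -0.5, -0.8]
opening: 0.312
grasp_force: 30.0
```

Run:
```python
from look import *
look("top")
plan((500.4,309.6,60,-88.8),(500.4,309.6,17,-88.8))
```

```text
top blue
   ([627.2, 312.0, 25.1, 7.4, -82.7], [627.1, 311.6, 26.5], 26.3, 26)
   ([518.5, -311.9, 32.6, 26.1, 5.1], [518.0, -311.5, 26.2], 26.3, 125)
top copper
   ([621.0, -305.4, 32.5, 28.2, 8.6], [620.3, -304.9, 25.8], 25.9, 127)
   ([614.8, 226.6, 26.6, 8.7, 0.6], [613.8, 226.2, 15.5], 15.4, 29)
   ([504.0, -206.5, 31.3, 28.5, -1.0], [503.2, -205.2, 26.1], 26.2, 136)
   ([467.9, -311.8, 32.9, 28.1, 10.0], [467.5, -310.9, 25.8], 26.2, 141)
   ([459.9, 222.0, 44.2, 9.2, 0.7], [459.7, 222.3, 15.9], 15.4, 53)
   ([455.0, -214.9, 31.7, 27.7, -3.5], [454.3, -215.1, 26.0], 26.2, 140)
t 26.2 at [517.2 188.6 114.8] th -93.4 q [  8.  33.  98.  -0.  48. 102.] open 0.319 F [-0.  -0.  -0.2]
(500.4, 309.6, 60, -88.8) [-0.096, -0.479, 0.219] [0.001, 0.0, -0.051]
(500.4, 309.6, 17, -88.8) [-0.096, -0.479, 0.391] [0.001, 0.0, -0.051]
```

>>> {"name": "send_rows", "arguments": {
  "moves": [
    [-0.04,-0.2,0,0,0,-0.051],
    [-0.08,-0.4,0,0,0,-0.051],
    [-0.096,-0.479,0,0,0,-0.051],
    [-0.096,-0.479,0.1,0,0,-0.051],
    [-0.096,-0.479,0.25,0,0,-0.051],
    [-0.096,-0.479,0.32,0,0,-0.051],
    [-0.096,-0.479,0.36,0,0,-0.051],
    [-0.096,-0.479,0.391,0,0,-0.051],
    [-0.096,-0.479,0.391,0,0,-0.051]
  ]
}}

```text
time_s: 27.15
position: [0.5015, 0.309, 0.0175]
tcp_rot: [[1.0, 0.018, 0.001], [0.018, -1.0, 0.0], [0.001, -0.0, -1.0]]
force: [-0.3, 0.3, 0.5]
opening: 0.316
grasp_force: 30.0
```

>>> {"name": "send_rows", "arguments": {
  "moves": [
    [0,0,0,0,0,0],
    [0,0,0,0,0,0],
    [0,0,0,0,0,0],
    [0,0,-0.1,0,0,0],
    [0,0,-0.25,0,0,0],
    [0,0,-0.4,0,0,0],
    [0,0.2,-0.4,0,0,0],
    [0,0.4,-0.4,0,0,0],
    [0,0.6,-0.4,0,0,0],
    [0,0.8,-0.4,0,0,0],
    [0,1,-0.4,0,0,0],
    [0,1,-0.4,0,0,0]
  ],
  "grip": 0.5
}}

```text
time_s: 28.35
position: [0.5065, 0.0546, 0.1178]
tcp_rot: [[1.0, 0.013, 0.002], [0.013, -1.0, -0.002], [0.002, 0.002, -1.0]]
force: [0.3, 0.2, 0.1]
opening: 0.501
grasp_force: 0.0
```

>>> {"name": "send_rows", "arguments": {
  "moves": [
    [0,1,0,0,0,0],
    [0,1,0,0,0,0],
    [0,1,0,0,0,0],
    [0,1,0,0,0,0],
    [0,1,0,0,0,0],
    [0,1,0,0,0,0],
    [0,1,0,0,0,0]
  ]
}}

```text
time_s: 29.05
position: [0.5103, -0.1903, 0.1174]
tcp_rot: [[1.0, 0.018, 0.0], [0.018, -1.0, 0.0], [0.0, -0.0, -1.0]]
force: [0.2, 1.0, -0.7]
opening: 0.501
grasp_force: 0.0
```

Run:
```python
from look import *
look("side");look("top")
plan((518.4,-312.4,60,-85.2),(518.4,-312.4,14.5,-85.2))
```

```text
side blue
   ([517.6, -314.5, 34.4, 27.9, 7.2], [517.1, -315.0, 25.2], 25.2, 286)
side copper
   ([503.4, -210.0, 34.2, 28.2, -3.5], [502.7, -210.6, 25.2], 25.2, 224)
   ([454.0, -218.5, 32.4, 28.9, -9.3], [453.4, -219.3, 25.0], 25.0, 228)
   ([620.2, -308.2, 33.7, 28.1, 9.7], [619.7, -309.0, 25.3], 25.3, 260)
   ([466.3, -314.6, 33.4, 28.2, 13.5], [465.7, -315.5, 25.2], 25.3, 290)
top blue
   ([614.0, 311.6, 32.0, 26.1, 1.2], [613.4, 310.3, 26.7], 27.2, 126)
   ([556.5, 311.8, 32.1, 27.0, 0.1], [555.6, 311.3, 27.0], 27.0, 130)
   ([529.0, 338.7, 79.5, 6.3, 1.6], [529.0, 338.6, 15.7], 15.6, 69)
   ([501.5, 310.3, 31.5, 28.0, -0.2], [500.9, 310.1, 27.1], 27.2, 133)
   ([464.6, 336.5, 44.1, 6.5, 1.2], [462.5, 336.4, 16.0], 15.3, 34)
   ([428.2, 336.0, 23.1, 6.3, 2.4], [427.6, 335.4, 15.7], 15.7, 23)
top copper
   ([629.5, -308.1, 35.4, 19.8, 56.7], [627.2, -306.8, 26.3], 26.2, 65)
   ([632.0, 226.7, 19.0, 8.9, 1.4], [632.0, 226.3, 15.7], 15.3, 25)
   ([597.1, 225.0, 46.1, 7.6, -2.2], [597.3, 224.5, 15.9], 15.6, 34)
   ([550.1, 224.7, 42.7, 11.2, 0.9], [549.7, 223.7, 15.5], 15.3, 54)
   ([497.6, 222.2, 52.7, 9.2, 0.8], [498.7, 222.2, 16.0], 15.8, 58)
   ([460.5, -307.3, 19.5, 14.2, 12.3], [458.1, -306.2, 26.1], 26.5, 33)
   ([436.4, 222.2, 28.6, 8.1, 2.3], [435.7, 221.6, 15.7], 15.5, 25)
t 29.1 at [ 509.8 -188.   117.2] th -88.8 q [-32.  33.  99.   0.  48.  57.] open 0.498 F [ 0.7  0.2 -0.1]
(518.4, -312.4, 60, -85.2) [0.024, 0.498, 0.228] [-0.001, 0.001, -0.04]
(518.4, -312.4, 14.5, -85.2) [0.025, 0.499, 0.41] [-0.001, 0.001, -0.04]
```

Three blues are seated, with tops at 27 mm. Next is the fourth.

>>> {"name": "send_rows", "arguments": {
  "moves": [
    [0.025,0.2,0,0,0,-0.04],
    [0.025,0.4,0.1,0,0,-0.04],
    [0.025,0.498,0.2,0,0,-0.04],
    [0.025,0.498,0.25,0,0,-0.04],
    [0.025,0.498,0.33,0,0,-0.04],
    [0.025,0.498,0.38,0,0,-0.04],
    [0.025,0.498,0.41,0,0,-0.04],
    [0.025,0.498,0.41,0,0,-0.04]
  ]
}}

```text
time_s: 29.95
position: [0.5187, -0.3121, 0.014]
tcp_rot: [[0.996, 0.085, -0.002], [0.085, -0.996, 0.002], [-0.002, -0.002, -1.0]]
force: [-0.1, 0.3, 0.5]
opening: 0.504
grasp_force: 0.0
```

>>> {"name": "send_rows", "arguments": {
  "moves": [
    [0,0,0,0,0,0],
    [0,0,0,0,0,0],
    [0,0,0,0,0,0],
    [0,0,0,0,0,0],
    [0,0,0,0,0,0],
    [0,0,0,0,0,0],
    [0,0,-0.1,0,0,0],
    [0,0,-0.3,0,0,0],
    [0,0,-0.4,0,0,0]
  ],
  "grip": 0
}}

```text
time_s: 30.85
position: [0.5199, -0.3153, 0.1175]
tcp_rot: [[0.997, 0.083, 0.003], [0.083, -0.997, -0.003], [0.002, 0.003, -1.0]]
force: [0.2, -0.2, -0.1]
opening: 0.315
grasp_force: 30.0
```

Run:
```python
from h import *
plan((444.5,308.4,110,-88.8))
```

```text
t 30.9 at [ 519.9 -315.3  117.5] th -85.3 q [-42.  36.  90.  -0.  53.  44.] open 0.315 F [ 0.2 -0.2 -0.1]
(444.5, 308.4, 110, -88.8) [-0.095, -2.511, 0.022] [0.002, -0.002, 0.039]
```

>>> {"name": "send_rows", "arguments": {
  "moves": [
    [-0.04,-1,0,0,0,0],
    [-0.04,-1,0,0,0,0],
    [-0.04,-1,0,0,0,0],
    [-0.04,-1,0,0,0,0],
    [-0.04,-1,0,0,0,0],
    [-0.04,-1,0,0,0,0]
  ]
}}

```text
time_s: 31.45
position: [0.4844, -0.0598, 0.1143]
tcp_rot: [[0.996, 0.089, -0.006], [0.089, -0.996, 0.003], [-0.006, -0.004, -1.0]]
force: [-0.3, -0.3, -1.1]
opening: 0.316
grasp_force: 30.0
```

>>> {"name": "send_rows", "arguments": {
  "moves": [
    [-0.04,-1,0,0,0,0],
    [-0.04,-1,0,0,0,0],
    [-0.04,-1,0,0,0,0],
    [-0.04,-1,0,0,0,0],
    [-0.04,-1,0,0,0,0],
    [-0.04,-1,0,0,0,0],
    [-0.04,-1,0,0,0,0]
  ]
}}

```text
time_s: 32.15
position: [0.4577, 0.1832, 0.1147]
tcp_rot: [[0.996, 0.086, 0.0], [0.086, -0.996, -0.001], [0.0, 0.001, -1.0]]
force: [0.2, -1.2, -1.2]
opening: 0.316
grasp_force: 30.0
```

Run:
```python
from look import *
look("top")
plan((444.5,308.4,60,-88.8),(444.5,308.4,17,-88.8))
```

```text
top blue
   ([614.8, 312.2, 33.2, 27.7, 0.3], [613.6, 310.3, 26.6], 27.1, 127)
   ([576.8, 339.6, 32.3, 7.0, 1.2], [576.7, 339.5, 15.9], 15.5, 25)
   ([556.4, 312.0, 33.0, 28.3, 2.9], [555.8, 311.5, 26.9], 27.0, 132)
   ([548.6, 338.9, 23.6, 6.5, -0.6], [548.1, 339.1, 15.9], 15.9, 22)
top copper
   ([621.0, -304.9, 33.3, 28.2, 7.6], [620.3, -304.9, 26.1], 26.1, 127)
   ([624.0, 227.0, 35.6, 8.6, 1.6], [621.8, 226.9, 15.7], 15.3, 35)
   ([591.0, 225.4, 29.0, 10.0, 12.5], [593.2, 226.0, 15.7], 15.6, 26)
   ([546.4, 224.5, 61.3, 11.3, 0.7], [544.8, 223.8, 15.6], 15.4, 63)
   ([503.9, -206.2, 31.4, 28.5, -0.3], [503.2, -205.2, 25.9], 26.1, 136)
   ([467.9, -311.7, 32.9, 28.4, 10.7], [467.5, -310.7, 25.7], 26.0, 140)
   ([454.9, -215.2, 30.8, 28.1, -1.4], [454.4, -215.3, 25.9], 26.1, 138)
t 32.2 at [458.  182.  114.7] th -85.2 q [  9.  30. 107.  -0.  43.  94.] open 0.316 F [-0.1 -0.5 -0.3]
(444.5, 308.4, 60, -88.8) [-0.012, -0.508, 0.218] [0.0, -0.0, 0.04]
(444.5, 308.4, 17, -88.8) [-0.012, -0.508, 0.39] [0.0, -0.0, 0.04]
```

>>> {"name": "send_rows", "arguments": {
  "moves": [
    [-0.004,-0.2,0,0,0,0.04],
    [-0.008,-0.4,0,0,0,0.04],
    [-0.012,-0.508,0,0,0,0.04],
    [-0.012,-0.508,0.1,0,0,0.04],
    [-0.012,-0.508,0.25,0,0,0.04],
    [-0.012,-0.508,0.32,0,0,0.04],
    [-0.012,-0.508,0.36,0,0,0.04],
    [-0.012,-0.508,0.39,0,0,0.04],
    [-0.012,-0.508,0.39,0,0,0.04]
  ]
}}

```text
time_s: 33.1
position: [0.4454, 0.3078, 0.0173]
tcp_rot: [[1.0, 0.018, 0.001], [0.018, -1.0, 0.0], [0.001, -0.0, -1.0]]
force: [0.3, 0.3, -0.7]
opening: 0.319
grasp_force: 30.0
```

>>> {"name": "send_rows", "arguments": {
  "moves": [
    [0,0,0,0,0,0],
    [0,0,0,0,0,0],
    [0,0,0,0,0,0],
    [0,0,-0.1,0,0,0],
    [0,0,-0.25,0,0,0],
    [0,0,-0.4,0,0,0],
    [0.04,0.2,-0.4,0,0,0],
    [0.08,0.4,-0.4,0,0,0],
    [0.12,0.6,-0.4,0,0,0],
    [0.16,0.8,-0.4,0,0,0],
    [0.2,1,-0.4,0,0,0],
    [0.2,1,-0.4,0,0,0]
  ],
  "grip": 0.5
}}

```text
time_s: 34.3
position: [0.5019, 0.0548, 0.118]
tcp_rot: [[1.0, 0.014, 0.004], [0.014, -1.0, -0.002], [0.004, 0.002, -1.0]]
force: [0.1, 1.1, -0.1]
opening: 0.502
grasp_force: 0.0
```

>>> {"name": "send_rows", "arguments": {
  "moves": [
    [0.4,1,0,0,0,0],
    [0.4,1,0,0,0,0],
    [0.4,1,0,0,0,0],
    [0.4,1,0,0,0,0],
    [0.4,1,0,0,0,0],
    [0.4,1,0,0,0,0],
    [0.4,1,0,0,0,0],
    [0.4,1,0,0,0,0]
  ]
}}

```text
time_s: 35.1
position: [0.6033, -0.1867, 0.117]
tcp_rot: [[1.0, 0.02, -0.002], [0.02, -1.0, 0.002], [-0.002, -0.002, -1.0]]
force: [-0.8, 0.7, -1.4]
opening: 0.499
grasp_force: 0.0
```

Run:
```python
from look import *
look("side");look("top")
plan((620.5,-306,60,-81.5),(620.5,-306,14.5,-81.5))
```

```text
side blue
   ([613.3, 316.2, 49.2, 33.6, 88.8], [612.7, 308.9, 25.3], 25.8, 90)
   ([557.0, 316.9, 48.8, 33.7, 82.0], [556.1, 309.2, 25.2], 25.6, 91)
   ([499.9, 314.5, 46.1, 34.0, -88.0], [500.0, 307.7, 25.2], 25.7, 99)
   ([440.8, 314.4, 48.4, 38.4, -87.2], [442.6, 307.7, 24.6], 25.4, 101)
side copper
   ([503.2, -209.0, 34.1, 28.9, 0.9], [502.7, -210.4, 25.0], 25.1, 221)
   ([454.0, -218.9, 31.9, 28.9, -5.7], [453.3, -219.4, 25.2], 25.3, 226)
   ([620.8, -308.6, 35.5, 27.3, 10.5], [619.8, -309.0, 25.2], 25.2, 258)
   ([466.6, -315.0, 33.4, 28.7, 11.7], [465.8, -315.5, 25.2], 25.3, 291)
top blue
   ([625.7, 341.3, 27.2, 7.7, -3.1], [625.6, 340.8, 15.4], 14.9, 26)
   ([614.3, 311.2, 31.7, 25.7, -0.1], [613.3, 310.4, 26.5], 26.7, 125)
   ([598.2, 340.0, 22.1, 7.4, 3.8], [597.5, 340.7, 16.0], 15.4, 22)
   ([556.5, 311.5, 32.0, 28.0, -0.6], [555.7, 311.3, 27.0], 27.1, 130)
   ([510.4, 338.1, 26.3, 6.0, 1.4], [510.2, 338.1, 15.7], 15.3, 25)
   ([501.7, 310.4, 31.4, 27.1, -0.2], [501.7, 310.7, 26.9], 27.0, 128)
   ([480.1, 337.2, 28.7, 6.3, 1.8], [482.0, 337.3, 15.4], 15.3, 24)
top copper
t 35.2 at [ 603.  -185.6  117.1] th -88.8 q [-27.  38.  86.   0.  56.  61.] open 0.497 F [-0.7 -0.   0.4]
(620.5, -306, 60, -81.5) [0.06, 0.483, 0.227] [-0.001, 0.001, -0.081]
(620.5, -306, 14.5, -81.5) [0.06, 0.483, 0.409] [-0.001, 0.001, -0.081]
```

>>> {"name": "send_rows", "arguments": {
  "moves": [
    [0.06,0.2,0,0,0,-0.081],
    [0.06,0.4,0.1,0,0,-0.081],
    [0.06,0.483,0.2,0,0,-0.081],
    [0.06,0.483,0.25,0,0,-0.081],
    [0.06,0.483,0.33,0,0,-0.081],
    [0.06,0.483,0.38,0,0,-0.081],
    [0.06,0.483,0.409,0,0,-0.081],
    [0.06,0.483,0.409,0,0,-0.081]
  ]
}}

```text
time_s: 36.0
position: [0.6211, -0.3065, 0.0142]
tcp_rot: [[0.989, 0.148, -0.002], [0.148, -0.989, 0.002], [-0.002, -0.002, -1.0]]
force: [-0.8, -0.5, -0.4]
opening: 0.497
grasp_force: 0.0
```

>>> {"name": "send_rows", "arguments": {
  "moves": [
    [0,0,0,0,0,0],
    [0,0,0,0,0,0],
    [0,0,0,0,0,0],
    [0,0,0,0,0,0],
    [0,0,0,0,0,0],
    [0,0,0,0,0,0],
    [0,0,-0.1,0,0,0],
    [0,0,-0.3,0,0,0],
    [0,0,-0.4,0,0,0]
  ],
  "grip": 0
}}

```text
time_s: 36.9
position: [0.6228, -0.3097, 0.1181]
tcp_rot: [[0.989, 0.147, 0.003], [0.147, -0.989, -0.003], [0.003, 0.003, -1.0]]
force: [0.4, -0.5, -0.4]
opening: 0.318
grasp_force: 30.0
```

Run:
```python
from h import *
plan((613.6,251.5,110,-88.8))
```

```text
t 36.9 at [ 622.8 -309.7  118.1] th -81.6 q [-36.  42.  76.  -0.  61.  46.] open 0.318 F [ 0.4 -0.5 -0.4]
(613.6, 251.5, 110, -88.8) [0.293, -2.226, 0.026] [0.002, -0.002, 0.08]
```

>>> {"name": "send_rows", "arguments": {
  "moves": [
    [0.13,-1,0,0,0,0],
    [0.13,-1,0,0,0,0],
    [0.13,-1,0,0,0,0],
    [0.13,-1,0,0,0,0],
    [0.13,-1,0,0,0,0],
    [0.13,-1,0,0,0,0]
  ]
}}

```text
time_s: 37.5
position: [0.615, -0.05, 0.1144]
tcp_rot: [[0.988, 0.153, -0.004], [0.153, -0.988, 0.003], [-0.003, -0.003, -1.0]]
force: [-0.7, -0.0, -1.5]
opening: 0.317
grasp_force: 30.0
```

>>> {"name": "send_rows", "arguments": {
  "moves": [
    [0.13,-1,0,0,0,0.08],
    [0.13,-1,0,0,0,0.08],
    [0.13,-1,0,0,0,0.08],
    [0.13,-1,0,0,0,0.08],
    [0.13,-1,0,0,0,0.08],
    [0.13,-1,0,0,0,0.08],
    [0.13,-1,0,0,0,0.08]
  ]
}}

```text
time_s: 38.2
position: [0.6123, 0.1965, 0.1146]
tcp_rot: [[1.0, 0.025, -0.0], [0.025, -1.0, -0.001], [-0.0, 0.001, -1.0]]
force: [0.0, 0.1, -0.6]
opening: 0.315
grasp_force: 30.0
```

Run:
```python
from look import *
look("top")
plan((613.6,251.5,60,-88.8),(613.6,251.5,17,-88.8))
```

```text
top blue
top copper
   ([594.2, 227.7, 19.8, 10.9, 3.5], [594.8, 226.7, 15.9], 15.4, 24)
   ([549.0, 224.4, 29.8, 10.7, 2.7], [548.3, 224.0, 15.7], 15.6, 25)
   ([501.6, 223.5, 65.6, 10.5, -0.0], [501.5, 223.1, 15.7], 15.3, 76)
   ([504.0, -205.6, 31.1, 26.1, -1.4], [503.3, -205.9, 26.1], 26.1, 121)
   ([467.8, -311.7, 33.1, 29.3, 12.4], [467.3, -310.9, 25.9], 26.1, 140)
   ([455.0, -215.1, 31.2, 27.4, -2.4], [454.5, -215.1, 26.1], 26.1, 135)
   ([432.8, 221.8, 25.8, 8.4, 1.3], [433.3, 222.5, 16.2], 16.3, 24)
t 38.2 at [612.5 195.1 114.6] th -88.7 q [ 8. 39. 85. -0. 57. 96.] open 0.319 F [-0.6 -0.6  0.1]
(613.6, 251.5, 60, -88.8) [0.01, -0.226, 0.218] [0.001, 0.0, 0.001]
(613.6, 251.5, 17, -88.8) [0.01, -0.226, 0.39] [0.001, 0.0, 0.001]
```

>>> {"name": "send_rows", "arguments": {
  "moves": [
    [0.01,-0.15,0,0,0,0],
    [0.01,-0.226,0,0,0,0],
    [0.01,-0.226,0.1,0,0,0],
    [0.01,-0.226,0.25,0,0,0],
    [0.01,-0.226,0.32,0,0,0],
    [0.01,-0.226,0.36,0,0,0],
    [0.01,-0.226,0.39,0,0,0],
    [0.01,-0.226,0.39,0,0,0]
  ]
}}

```text
time_s: 39.05
position: [0.6147, 0.2514, 0.0179]
tcp_rot: [[1.0, 0.021, 0.001], [0.021, -1.0, -0.0], [0.001, 0.0, -1.0]]
force: [0.0, -0.1, 0.0]
opening: 0.318
grasp_force: 30.0
```

>>> {"name": "send_rows", "arguments": {
  "moves": [
    [0,0,0,0,0,0],
    [0,0,0,0,0,0],
    [0,0,0,0,0,0],
    [0,0,-0.1,0,0,0],
    [0,0,-0.25,0,0,0],
    [0,0,-0.4,0,0,0],
    [-0.05,0.2,-0.4,0,0,0],
    [-0.1,0.4,-0.4,0,0,0],
    [-0.15,0.6,-0.4,0,0,0],
    [-0.2,0.8,-0.4,0,0,0],
    [-0.25,1,-0.4,0,0,0],
    [-0.25,1,-0.4,0,0,0]
  ],
  "grip": 0.5
}}

```text
time_s: 40.25
position: [0.5559, -0.0038, 0.118]
tcp_rot: [[1.0, 0.016, -0.0], [0.016, -1.0, -0.001], [-0.0, 0.001, -1.0]]
force: [0.4, -0.2, 0.2]
opening: 0.498
grasp_force: 0.0
```

Run:
```python
from look import *
look("side");look("top")
plan((503.6,-206.5,60,-90.7),(503.6,-206.5,14.5,-90.7))
```

```text
side blue
   ([546.2, 316.7, 48.2, 15.5, 87.2], [546.2, 310.2, 25.3], 25.9, 38)
   ([501.0, 315.9, 47.3, 35.2, 84.2], [500.4, 308.1, 24.8], 25.3, 99)
   ([444.8, 313.5, 48.3, 34.5, 86.1], [443.3, 305.9, 25.5], 25.9, 95)
side copper
   ([502.9, -209.6, 33.3, 27.6, -0.8], [502.3, -210.6, 25.0], 25.1, 219)
   ([454.2, -219.2, 32.1, 28.6, -6.7], [453.7, -219.5, 25.1], 25.0, 225)
   ([466.7, -315.1, 34.1, 28.3, 13.8], [465.9, -315.4, 25.2], 25.3, 291)
top blue
   ([614.0, 311.4, 31.7, 25.6, 2.9], [613.4, 310.3, 26.6], 26.9, 126)
   ([611.6, 340.9, 32.7, 6.5, 0.6], [611.2, 340.6, 16.0], 16.1, 27)
   ([556.5, 311.8, 32.0, 28.4, -1.1], [555.7, 311.4, 27.0], 27.4, 131)
   ([523.8, 338.4, 74.0, 6.6, 1.8], [522.5, 338.5, 15.9], 15.6, 62)
   ([501.6, 310.5, 31.5, 29.1, -0.5], [501.0, 310.1, 27.0], 26.9, 135)
   ([444.8, 309.1, 30.8, 28.4, -1.1], [444.2, 308.7, 27.0], 27.1, 133)
top copper
   ([613.6, 247.5, 33.2, 26.0, 0.5], [613.1, 246.6, 26.5], 27.1, 137)
   ([605.3, 226.3, 30.1, 8.6, -3.4], [604.2, 225.7, 15.5], 15.2, 24)
   ([547.2, 222.2, 25.3, 11.1, -23.2], [546.0, 223.3, 15.6], 15.7, 27)
   ([516.0, 223.2, 31.6, 8.3, -3.1], [516.3, 223.0, 15.8], 15.3, 33)
   ([503.9, -205.3, 31.1, 26.5, -1.1], [503.3, -205.9, 26.5], 26.4, 123)
   ([467.6, -311.2, 32.5, 27.2, 12.1], [467.4, -311.0, 26.1], 26.3, 131)
   ([471.5, 222.5, 37.2, 11.1, 5.1], [470.6, 222.3, 15.8], 15.7, 40)
   ([454.9, -215.3, 30.7, 27.4, -1.2], [454.4, -215.2, 26.0], 26.1, 136)
   ([432.6, 221.8, 31.1, 8.7, 0.7], [433.0, 222.4, 15.7], 15.6, 35)
t 40.4 at [556.8  -0.7 118. ] th -89.0 q [-12.  33.  97.   0.  49.  77.] open 0.500 F [-0.1  0.5 -0.3]
(503.6, -206.5, 60, -90.7) [-0.228, 0.819, 0.232] [-0.0, -0.0, 0.019]
(503.6, -206.5, 14.5, -90.7) [-0.228, 0.819, 0.414] [-0.0, -0.0, 0.019]
```

The first copper set reads 247.5 in y where I commanded 251.5. I'm checking it in a crop before going on.

Run:
```python
from h import *
p,W=cloud("top")
cv2.imwrite("pics/car4.png",cv2.resize(p[175:280,180:245,::-1],None,fx=5.5,fy=5.5,interpolation=cv2.INTER_CUBIC))
m=(abs(W[...,0]-.613)<.012)&(W[...,1]>.2)&(W[...,1]<.36)&(W[...,2]>.024)
print(np.round(np.sort(W[m][:,1])*1000)[::6])
```

```text
[235. 236. 238. 241. 241. 244. 246. 247. 249. 251. 252. 254. 257. 257.
 260. 300. 301. 302. 305. 306. 308. 310. 312. 313. 315. 318. 319. 321.
 323.]
```

View pics/car4.png

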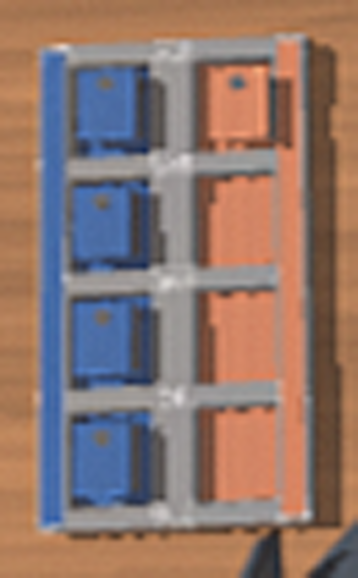

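The crop shows four blue sets seated in the left row and the copper one at (238,105), flat and inside its well. Next is the second copper set.

>>> {"name": "send_rows", "arguments": {
  "moves": [
    [-0.228,0.819,0,0,0,0.019],
    [-0.228,0.819,0,0,0,0.019],
    [-0.228,0.819,0,0,0,0.019],
    [-0.228,0.819,0,0,0,0.019],
    [-0.228,0.819,0,0,0,0.019],
    [-0.228,0.819,0.12,0,0,0.019],
    [-0.228,0.819,0.24,0,0,0.019],
    [-0.228,0.819,0.33,0,0,0.019],
    [-0.228,0.819,0.38,0,0,0.019],
    [-0.228,0.819,0.412,0,0,0.019],
    [-0.228,0.819,0.412,0,0,0.019]
  ]
}}

```text
time_s: 41.5
position: [0.5044, -0.2039, 0.014]
tcp_rot: [[1.0, -0.007, -0.001], [-0.007, -1.0, 0.001], [-0.001, -0.001, -1.0]]
force: [0.5, 0.0, -0.0]
opening: 0.5
grasp_force: 0.0
```

>>> {"name": "send_rows", "arguments": {
  "moves": [
    [0,0,0,0,0,0],
    [0,0,0,0,0,0],
    [0,0,0,0,0,0],
    [0,0,0,0,0,0],
    [0,0,0,0,0,0],
    [0,0,0,0,0,0],
    [0,0,-0.1,0,0,0],
    [0,0,-0.3,0,0,0],
    [0,0,-0.4,0,0,0]
  ],
  "grip": 0
}}

```text
time_s: 42.4
position: [0.5049, -0.2057, 0.1171]
tcp_rot: [[1.0, -0.009, 0.003], [-0.009, -1.0, -0.002], [0.003, 0.002, -1.0]]
force: [1.5, -0.4, -0.2]
opening: 0.316
grasp_force: 30.0
```

Run:
```python
from h import *
plan((557.6,249.8,110,-88.8))
```

```text
t 42.4 at [ 504.9 -205.7  117.1] th -90.5 q [-34.  33.  99.   0.  48.  57.] open 0.316 F [ 1.5 -0.4 -0.2]
(557.6, 249.8, 110, -88.8) [0.195, -1.824, 0.026] [0.001, -0.002, -0.019]
```

>>> {"name": "send_rows", "arguments": {
  "moves": [
    [0.1,-0.95,0,0,0,0],
    [0.1,-0.95,0,0,0,0],
    [0.1,-0.95,0,0,0,0],
    [0.1,-0.95,0,0,0,0],
    [0.1,-0.95,0,0,0,0],
    [0.1,-0.95,0,0,0,0]
  ]
}}

```text
time_s: 43.0
position: [0.5303, 0.0368, 0.1144]
tcp_rot: [[1.0, -0.002, -0.001], [-0.002, -1.0, 0.001], [-0.001, -0.001, -1.0]]
force: [-0.4, -0.2, 0.3]
opening: 0.315
grasp_force: 30.0
```

>>> {"name": "send_rows", "arguments": {
  "moves": [
    [0.095,-0.87,0,0,0,-0.019],
    [0.095,-0.87,0,0,0,-0.019],
    [0.095,-0.87,0,0,0,-0.019],
    [0.095,-0.87,0,0,0,-0.019],
    [0.095,-0.87,0,0,0,-0.019],
    [0.095,-0.87,0,0,0,-0.019],
    [0.095,-0.87,0,0,0,-0.019]
  ]
}}

```text
time_s: 43.7
position: [0.5562, 0.2482, 0.1141]
tcp_rot: [[1.0, 0.022, -0.002], [0.022, -1.0, -0.001], [-0.002, 0.001, -1.0]]
force: [-0.9, -0.7, -1.0]
opening: 0.316
grasp_force: 30.0
```

Run:
```python
from look import *
look("top")
plan((557.6,249.8,60,-88.8),(557.6,249.8,17,-88.8))
```

```text
top blue
   ([625.5, 304.9, 12.3, 11.0, 87.5], [626.1, 303.2, 25.9], 26.6, 22)
   ([501.4, 306.2, 32.0, 20.4, 2.1], [500.3, 305.7, 26.9], 27.1, 94)
   ([444.8, 307.0, 30.7, 23.7, -1.2], [443.9, 306.1, 26.9], 27.0, 109)
top copper
   ([625.3, 247.5, 24.6, 8.7, 88.3], [626.7, 245.5, 27.9], 27.9, 27)
   ([487.3, 222.5, 73.3, 8.9, 0.6], [486.5, 222.5, 15.8], 15.5, 76)
   ([467.8, -311.4, 32.9, 27.8, 10.2], [467.5, -310.8, 26.0], 26.4, 142)
   ([455.0, -215.5, 31.0, 26.9, -2.2], [454.5, -215.4, 26.2], 26.0, 137)
   ([430.2, 221.3, 21.1, 8.5, 5.1], [431.3, 221.6, 15.6], 15.1, 24)
t 43.8 at [556.2 247.6 114.2] th -88.8 q [ 14.  37.  90.  -0.  54. 102.] open 0.314 F [-0.3  0.1  0.2]
(557.6, 249.8, 60, -88.8) [0.006, -0.009, 0.217] [0.001, 0.001, -0.0]
(557.6, 249.8, 17, -88.8) [0.006, -0.009, 0.389] [0.001, 0.001, -0.0]
```

>>> {"name": "send_rows", "arguments": {
  "moves": [
    [0.006,-0.009,0.1,0,0,0],
    [0.006,-0.009,0.25,0,0,0],
    [0.006,-0.009,0.32,0,0,0],
    [0.006,-0.009,0.36,0,0,0],
    [0.006,-0.009,0.389,0,0,0],
    [0.006,-0.009,0.389,0,0,0]
  ]
}}

```text
time_s: 44.35
position: [0.5587, 0.2507, 0.0175]
tcp_rot: [[1.0, 0.02, 0.0], [0.02, -1.0, -0.0], [0.0, 0.0, -1.0]]
force: [-0.9, -0.7, -0.2]
opening: 0.315
grasp_force: 30.0
```

>>> {"name": "send_rows", "arguments": {
  "moves": [
    [0,0,0,0,0,0],
    [0,0,0,0,0,0],
    [0,0,0,0,0,0],
    [0,0,-0.1,0,0,0],
    [0,0,-0.25,0,0,0],
    [0,0,-0.4,0,0,0],
    [-0.05,0.2,-0.4,0,0,0],
    [-0.1,0.4,-0.4,0,0,0],
    [-0.15,0.6,-0.4,0,0,0],
    [-0.2,0.8,-0.4,0,0,0],
    [-0.25,1,-0.4,0,0,0],
    [-0.25,1,-0.4,0,0,0]
  ],
  "grip": 0.5
}}

```text
time_s: 45.55
position: [0.5003, -0.0037, 0.1178]
tcp_rot: [[1.0, 0.016, 0.0], [0.016, -1.0, -0.001], [0.0, 0.001, -1.0]]
force: [-0.3, 0.2, 0.2]
opening: 0.504
grasp_force: 0.0
```

Run:
```python
from look import *
look("side");look("top")
plan((454.7,-216.3,60,-93.4),(454.7,-216.3,14.5,-93.4))
```

```text
side blue
   ([613.2, 317.2, 47.8, 32.7, 88.7], [614.6, 307.3, 25.6], 26.1, 81)
   ([443.4, 314.1, 44.8, 33.7, -87.7], [443.0, 305.9, 25.3], 25.7, 94)
side copper
   ([611.9, 244.1, 33.7, 28.8, 3.6], [611.8, 243.4, 25.6], 25.8, 94)
   ([454.1, -219.0, 32.3, 27.8, -4.9], [453.4, -219.4, 25.1], 25.2, 226)
   ([466.5, -314.6, 33.3, 27.4, 11.9], [465.8, -315.3, 25.2], 25.1, 291)
top blue
   ([614.2, 310.9, 32.6, 26.1, 2.8], [613.3, 310.3, 26.7], 26.7, 125)
   ([590.1, 340.1, 43.9, 6.6, 2.5], [592.6, 339.9, 16.0], 15.9, 36)
   ([556.6, 311.4, 32.1, 27.5, -1.5], [555.7, 311.4, 27.1], 27.1, 130)
   ([534.2, 339.1, 26.9, 5.6, 2.7], [532.2, 339.5, 15.5], 15.2, 20)
   ([501.6, 310.4, 31.3, 27.4, -0.8], [500.9, 310.0, 27.1], 27.0, 133)
   ([445.2, 336.5, 46.5, 7.1, 3.8], [444.4, 336.2, 15.7], 15.6, 42)
   ([444.9, 309.3, 31.8, 27.6, 1.4], [444.2, 308.9, 26.8], 27.1, 134)
top copper
   ([626.7, 226.3, 19.7, 9.3, 0.6], [627.8, 226.5, 16.1], 15.3, 25)
   ([613.7, 247.7, 33.2, 26.0, -0.8], [613.2, 246.6, 26.3], 26.7, 136)
   ([572.6, 223.8, 41.1, 7.4, 8.4], [574.1, 223.9, 15.8], 15.8, 39)
   ([557.8, 252.0, 32.7, 26.3, 0.9], [557.4, 251.0, 26.5], 27.2, 135)
   ([539.5, 224.1, 26.3, 10.3, 12.9], [539.0, 223.8, 15.9], 16.1, 30)
   ([471.6, 222.1, 104.0, 9.2, 0.6], [472.7, 222.0, 15.9], 15.7, 109)
   ([467.8, -311.1, 33.0, 28.4, 10.9], [467.4, -310.8, 25.8], 25.7, 143)
   ([455.0, -215.6, 30.8, 27.1, -1.5], [454.5, -215.2, 26.1], 26.1, 133)
t 45.6 at [501.1  -0.9 117.7] th -89.0 q [-13.  30. 105.   0.  44.  76.] open 0.499 F [0.6 0.3 0.3]
(454.7, -216.3, 60, -93.4) [-0.201, 0.858, 0.231] [-0.0, -0.0, 0.049]
(454.7, -216.3, 14.5, -93.4) [-0.201, 0.858, 0.413] [-0.0, -0.0, 0.049]
```

>>> {"name": "send_rows", "arguments": {
  "moves": [
    [-0.201,0.858,0,0,0,0.049],
    [-0.201,0.858,0,0,0,0.049],
    [-0.201,0.858,0,0,0,0.049],
    [-0.201,0.858,0,0,0,0.049],
    [-0.201,0.858,0,0,0,0.049],
    [-0.201,0.858,0.12,0,0,0.049],
    [-0.201,0.858,0.24,0,0,0.049],
    [-0.201,0.858,0.33,0,0,0.049],
    [-0.201,0.858,0.38,0,0,0.049],
    [-0.201,0.858,0.412,0,0,0.049],
    [-0.201,0.858,0.412,0,0,0.049]
  ]
}}

```text
time_s: 46.75
position: [0.4558, -0.2142, 0.0138]
tcp_rot: [[0.999, -0.054, -0.001], [-0.054, -0.999, 0.001], [-0.001, -0.001, -1.0]]
force: [-0.1, 0.0, 0.9]
opening: 0.502
grasp_force: 0.0
```

>>> {"name": "send_rows", "arguments": {
  "moves": [
    [0,0,0,0,0,0],
    [0,0,0,0,0,0],
    [0,0,0,0,0,0],
    [0,0,0,0,0,0],
    [0,0,0,0,0,0],
    [0,0,0,0,0,0],
    [0,0,-0.1,0,0,0],
    [0,0,-0.3,0,0,0],
    [0,0,-0.4,0,0,0]
  ],
  "grip": 0
}}

```text
time_s: 47.65
position: [0.4561, -0.2156, 0.1168]
tcp_rot: [[0.998, -0.056, 0.002], [-0.055, -0.998, -0.002], [0.002, 0.002, -1.0]]
force: [0.4, -0.2, 0.2]
opening: 0.319
grasp_force: 30.0
```

Run:
```python
from h import *
plan((501.6,248.8,110,-88.8))
```

```text
t 47.6 at [ 456.1 -215.6  116.8] th -93.2 q [-38.  30. 105.  -0.  44.  55.] open 0.319 F [ 0.4 -0.2  0.2]
(501.6, 248.8, 110, -88.8) [0.079, -1.865, 0.024] [0.001, -0.001, -0.049]
```

>>> {"name": "send_rows", "arguments": {
  "moves": [
    [0.04,-0.95,0,0,0,0],
    [0.04,-0.95,0,0,0,0],
    [0.04,-0.95,0,0,0,0],
    [0.04,-0.95,0,0,0,0],
    [0.04,-0.95,0,0,0,0],
    [0.04,-0.95,0,0,0,0]
  ]
}}

```text
time_s: 48.25
position: [0.4774, 0.0257, 0.1143]
tcp_rot: [[0.999, -0.049, -0.001], [-0.049, -0.999, 0.001], [-0.001, -0.001, -1.0]]
force: [-0.1, -1.0, 0.5]
opening: 0.314
grasp_force: 30.0
```

>>> {"name": "send_rows", "arguments": {
  "moves": [
    [0.04,-0.91,0,0,0,-0.049],
    [0.04,-0.91,0,0,0,-0.049],
    [0.04,-0.91,0,0,0,-0.049],
    [0.04,-0.91,0,0,0,-0.049],
    [0.04,-0.91,0,0,0,-0.049],
    [0.04,-0.91,0,0,0,-0.049],
    [0.04,-0.91,0,0,0,-0.049]
  ]
}}

```text
time_s: 48.95
position: [0.5008, 0.2476, 0.114]
tcp_rot: [[1.0, 0.023, -0.001], [0.023, -1.0, -0.001], [-0.001, 0.001, -1.0]]
force: [-0.8, -0.0, -0.6]
opening: 0.321
grasp_force: 30.0
```

Run:
```python
from look import *
look("top")
plan((501.6,248.8,60,-88.8),(501.6,248.8,17,-88.8))
```

```text
top blue
   ([617.1, 341.1, 43.5, 6.1, 1.8], [618.9, 340.8, 16.3], 15.9, 33)
   ([614.4, 311.6, 32.6, 26.1, 2.5], [613.5, 310.2, 26.6], 27.1, 129)
   ([561.7, 310.0, 25.4, 21.5, 88.6], [562.8, 307.8, 27.3], 27.5, 62)
   ([444.8, 305.3, 30.7, 20.1, -1.1], [443.4, 304.1, 27.4], 27.5, 92)
top copper
   ([629.3, 226.7, 24.9, 8.9, -0.2], [630.0, 225.8, 15.8], 15.6, 27)
   ([613.6, 247.3, 33.4, 26.0, 0.3], [613.1, 246.7, 26.2], 26.6, 137)
   ([586.5, 227.4, 35.0, 11.1, -0.8], [584.2, 225.2, 16.0], 15.4, 32)
   ([563.2, 251.7, 25.4, 22.4, -89.2], [564.8, 249.6, 26.1], 26.9, 73)
   ([467.7, -311.3, 33.0, 29.1, 13.5], [467.2, -310.8, 25.9], 25.9, 137)
   ([434.0, 221.8, 33.6, 8.7, 0.6], [434.3, 221.9, 15.9], 16.1, 44)
t 49.0 at [500.7 246.9 114. ] th -88.8 q [ 15.  34.  97.  -0.  49. 104.] open 0.318 F [ 0.2 -1.1 -0. ]
(501.6, 248.8, 60, -88.8) [0.004, -0.008, 0.216] [0.001, 0.001, 0.0]
(501.6, 248.8, 17, -88.8) [0.004, -0.008, 0.388] [0.001, 0.001, 0.0]
```

>>> {"name": "send_rows", "arguments": {
  "moves": [
    [0.004,-0.008,0.1,0,0,0],
    [0.004,-0.008,0.25,0,0,0],
    [0.004,-0.008,0.32,0,0,0],
    [0.004,-0.008,0.36,0,0,0],
    [0.004,-0.008,0.388,0,0,0],
    [0.004,-0.008,0.388,0,0,0]
  ]
}}

```text
time_s: 49.6
position: [0.5025, 0.2493, 0.0173]
tcp_rot: [[1.0, 0.02, 0.0], [0.02, -1.0, -0.0], [0.0, 0.0, -1.0]]
force: [0.2, 0.8, -0.3]
opening: 0.319
grasp_force: 30.0
```

>>> {"name": "send_rows", "arguments": {
  "moves": [
    [0,0,0,0,0,0],
    [0,0,0,0,0,0],
    [0,0,0,0,0,0],
    [0,0,-0.1,0,0,0],
    [0,0,-0.25,0,0,0],
    [0,0,-0.4,0,0,0],
    [-0.02,0.2,-0.4,0,0,0],
    [-0.04,0.4,-0.4,0,0,0],
    [-0.06,0.6,-0.4,0,0,0],
    [-0.08,0.8,-0.4,0,0,0],
    [-0.1,1,-0.4,0,0,0],
    [-0.1,1,-0.4,0,0,0]
  ],
  "grip": 0.5
}}

```text
time_s: 50.8
position: [0.4833, -0.0057, 0.1179]
tcp_rot: [[1.0, 0.014, 0.002], [0.014, -1.0, -0.002], [0.002, 0.002, -1.0]]
force: [0.8, -0.5, -0.0]
opening: 0.499
grasp_force: 0.0
```

>>> {"name": "send_rows", "arguments": {
  "moves": [
    [-0.05,0.8,0,0,0,0],
    [-0.05,0.8,0,0,0,0],
    [-0.05,0.8,0,0,0,0],
    [-0.05,0.8,0,0,0,0],
    [-0.05,0.8,0,0,0,0],
    [-0.05,0.8,0,0,0,0]
  ]
}}

```text
time_s: 51.4
position: [0.4744, -0.201, 0.1175]
tcp_rot: [[1.0, 0.019, 0.0], [0.019, -1.0, 0.0], [0.0, -0.0, -1.0]]
force: [0.2, 0.1, -0.3]
opening: 0.495
grasp_force: 0.0
```

Run:
```python
from look import *
look("side");look("top")
plan((467.2,-312,60,-78.7),(467.2,-312,14.5,-78.7))
```

```text
side blue
side copper
   ([621.7, 244.8, 32.5, 14.6, 87.8], [621.6, 243.8, 25.3], 25.5, 40)
   ([466.6, -315.1, 33.4, 28.2, 11.4], [466.0, -315.4, 25.2], 25.2, 286)
top blue
   ([613.8, 311.5, 32.3, 26.6, 3.8], [613.3, 310.3, 26.6], 27.2, 125)
   ([586.5, 340.2, 67.7, 6.5, 1.5], [585.3, 340.2, 15.4], 15.1, 59)
   ([556.5, 311.7, 32.6, 27.3, 1.8], [555.6, 311.2, 27.2], 27.3, 130)
   ([514.4, 337.7, 34.6, 7.4, 1.2], [513.8, 338.1, 15.7], 15.3, 29)
   ([501.6, 310.0, 31.6, 28.3, -0.3], [500.9, 310.1, 27.1], 27.1, 134)
   ([444.9, 308.9, 31.2, 27.7, 0.1], [444.2, 308.9, 27.1], 27.2, 132)
top copper
   ([632.1, 226.2, 19.0, 8.3, -4.3], [631.9, 226.3, 16.0], 15.9, 21)
   ([613.4, 247.7, 32.8, 25.9, 0.8], [613.1, 246.6, 26.3], 26.8, 137)
   ([580.7, 225.2, 78.0, 10.6, 4.1], [579.4, 224.6, 15.9], 15.7, 69)
   ([558.0, 252.0, 32.3, 25.2, 1.2], [557.6, 251.1, 26.2], 27.0, 134)
   ([519.9, 222.9, 39.9, 8.7, 1.4], [520.3, 222.9, 15.7], 15.3, 45)
   ([501.9, 250.2, 34.4, 26.9, 1.5], [501.3, 250.0, 26.9], 27.0, 138)
   ([443.0, 221.8, 51.8, 8.8, 0.6], [442.8, 222.0, 16.0], 15.7, 63)
t 51.5 at [ 473.9 -198.8  117.3] th -88.7 q [-35.  31. 103.   0.  46.  53.] open 0.497 F [ 0.8 -0.7 -0.5]
(467.2, -312, 60, -78.7) [-0.037, 0.452, 0.229] [-0.001, 0.001, -0.111]
(467.2, -312, 14.5, -78.7) [-0.036, 0.453, 0.411] [-0.001, 0.001, -0.111]
```

>>> {"name": "send_rows", "arguments": {
  "moves": [
    [-0.036,0.2,0,0,0,-0.111],
    [-0.036,0.4,0,0,0,-0.111],
    [-0.036,0.453,0.1,0,0,-0.111],
    [-0.036,0.453,0.2,0,0,-0.111],
    [-0.036,0.453,0.32,0,0,-0.111],
    [-0.036,0.453,0.38,0,0,-0.111],
    [-0.036,0.453,0.41,0,0,-0.111],
    [-0.036,0.453,0.41,0,0,-0.111]
  ]
}}

```text
time_s: 52.3
position: [0.4677, -0.3118, 0.014]
tcp_rot: [[0.98, 0.197, -0.002], [0.197, -0.98, 0.002], [-0.001, -0.002, -1.0]]
force: [-0.3, 0.8, 0.6]
opening: 0.499
grasp_force: 0.0
```

>>> {"name": "send_rows", "arguments": {
  "moves": [
    [0,0,0,0,0,0],
    [0,0,0,0,0,0],
    [0,0,0,0,0,0],
    [0,0,0,0,0,0],
    [0,0,0,0,0,0],
    [0,0,0,0,0,0],
    [0,0,-0.1,0,0,0],
    [0,0,-0.3,0,0,0],
    [0,0,-0.4,0,0,0]
  ],
  "grip": 0
}}

```text
time_s: 53.2
position: [0.4686, -0.3151, 0.1176]
tcp_rot: [[0.981, 0.194, 0.003], [0.194, -0.981, -0.003], [0.002, 0.003, -1.0]]
force: [0.8, -1.2, 0.1]
opening: 0.314
grasp_force: 30.0
```

Run:
```python
from h import *
plan((445.6,247.6,110,-88.8))
```

```text
t 53.2 at [ 468.6 -315.1  117.6] th -78.8 q [-45.  34.  96.  -0.  50.  34.] open 0.314 F [ 0.8 -1.2  0.1]
(445.6, 247.6, 110, -88.8) [0.348, -2.226, 0.024] [0.002, -0.001, 0.111]
```

>>> {"name": "send_rows", "arguments": {
  "moves": [
    [0.156,-1,0,0,0,0],
    [0.156,-1,0,0,0,0],
    [0.156,-1,0,0,0,0],
    [0.156,-1,0,0,0,0],
    [0.156,-1,0,0,0,0],
    [0.156,-1,0,0,0,0]
  ]
}}

```text
time_s: 53.8
position: [0.4541, -0.0556, 0.1146]
tcp_rot: [[0.98, 0.201, -0.005], [0.201, -0.98, 0.003], [-0.004, -0.004, -1.0]]
force: [-0.8, -0.7, -0.3]
opening: 0.319
grasp_force: 30.0
```

>>> {"name": "send_rows", "arguments": {
  "moves": [
    [0.156,-1,0,0,0,0.111],
    [0.156,-1,0,0,0,0.111],
    [0.156,-1,0,0,0,0.111],
    [0.156,-1,0,0,0,0.111],
    [0.156,-1,0,0,0,0.111],
    [0.156,-1,0,0,0,0.111],
    [0.156,-1,0,0,0,0.111]
  ]
}}

```text
time_s: 54.5
position: [0.4471, 0.1926, 0.1148]
tcp_rot: [[1.0, 0.025, 0.001], [0.025, -1.0, -0.0], [0.001, 0.0, -1.0]]
force: [0.2, -0.8, -0.6]
opening: 0.319
grasp_force: 30.0
```

Run:
```python
from look import *
look("top")
plan((445.6,247.6,60,-88.8),(445.6,247.6,17,-88.8))
```

```text
top blue
   ([614.4, 311.4, 32.7, 26.4, 2.2], [613.6, 310.3, 26.4], 27.0, 127)
   ([591.6, 340.1, 24.5, 5.7, -0.9], [592.7, 340.4, 15.7], 15.8, 22)
   ([556.5, 312.0, 32.2, 27.9, -0.7], [555.7, 311.5, 26.9], 26.9, 131)
   ([539.2, 338.4, 31.4, 7.2, 2.1], [538.8, 338.5, 16.0], 15.6, 31)
   ([512.1, 311.1, 27.3, 10.8, 89.6], [512.9, 311.3, 27.3], 27.6, 40)
top copper
   ([613.4, 247.3, 32.8, 25.9, -0.9], [613.1, 246.6, 26.5], 27.0, 137)
   ([568.9, 224.4, 33.1, 9.2, 8.9], [568.2, 224.4, 15.7], 15.6, 38)
   ([557.9, 251.9, 32.7, 25.7, 0.8], [557.5, 251.1, 26.2], 26.5, 135)
   ([519.9, 223.0, 34.0, 8.3, 0.7], [520.3, 223.0, 15.6], 15.4, 35)
   ([508.6, 239.9, 30.1, 12.7, 29.6], [509.6, 241.5, 26.5], 26.5, 37)
t 54.5 at [447.1 191.3 114.7] th -88.7 q [ 10.  30. 108.  -0.  43.  99.] open 0.317 F [-0.7 -0.9 -1. ]
(445.6, 247.6, 60, -88.8) [-0.001, -0.225, 0.219] [0.0, -0.0, 0.001]
(445.6, 247.6, 17, -88.8) [-0.001, -0.225, 0.391] [0.0, -0.0, 0.001]
```

>>> {"name": "send_rows", "arguments": {
  "moves": [
    [0,-0.15,0,0,0,0],
    [0,-0.225,0,0,0,0],
    [0,-0.225,0.1,0,0,0],
    [0,-0.225,0.25,0,0,0],
    [0,-0.225,0.32,0,0,0],
    [0,-0.225,0.36,0,0,0],
    [0,-0.225,0.391,0,0,0],
    [0,-0.225,0.391,0,0,0]
  ]
}}

```text
time_s: 55.35
position: [0.4466, 0.2467, 0.0171]
tcp_rot: [[1.0, 0.02, 0.0], [0.02, -1.0, -0.0], [0.0, 0.0, -1.0]]
force: [0.7, 0.1, 0.3]
opening: 0.315
grasp_force: 30.0
```

>>> {"name": "send_rows", "arguments": {
  "moves": [
    [0,0,0,0,0,0],
    [0,0,0,0,0,0],
    [0,0,0,0,0,0],
    [0,0,-0.1,0,0,0],
    [0,0,-0.25,0,0,0],
    [0,0,-0.4,0,0,0],
    [-0.1,0.2,-0.6,0,0,0],
    [-0.1,0.4,-0.6,0,0,0],
    [-0.1,0.6,-0.6,0,0,0],
    [-0.1,0.8,-0.6,0,0,0],
    [-0.1,0.9,-0.6,0,0,0],
    [-0.1,0.9,-0.6,0,0,0]
  ],
  "grip": 0.5
}}

```text
time_s: 56.55
position: [0.4269, 0.0178, 0.1678]
tcp_rot: [[1.0, 0.014, 0.003], [0.014, -1.0, -0.002], [0.003, 0.002, -1.0]]
force: [-0.0, 0.1, -0.2]
opening: 0.501
grasp_force: 0.0
```

>>> {"name": "send_rows", "arguments": {
  "moves": [
    [0,0.2,0,0,0,0],
    [0,0.4,0,0,0,0],
    [0,0.6,0,0,0,0],
    [0,0.6,0,0,0,0],
    [0,0.6,0,0,0,0]
  ]
}}

```text
time_s: 57.05
position: [0.4287, -0.1278, 0.167]
tcp_rot: [[1.0, 0.019, -0.0], [0.019, -1.0, 0.001], [-0.0, -0.001, -1.0]]
force: [-0.0, -0.1, -0.2]
opening: 0.499
grasp_force: 0.0
```

Run:
```python
from look import *
plan()
for n in("side","top"):
    p,W=look(n);cv2.imwrite(f"pics/{n}9.png",p[:,:,::-1])
    [print("yellow",o[:4]) for o in blobs(p,W,"yellow",(.4,.8,-.1,.1),(.036,.07))]
```

```text
t 57.0 at [ 428.7 -127.8  167. ] th -88.9 q [-31.  22. 110.   0.  48.  58.] open 0.499 F [-0.  -0.1 -0.2]
side blue
   ([613.4, 317.4, 51.5, 34.1, 87.9], [613.4, 310.4, 24.5], 25.3, 95)
   ([560.0, 320.3, 55.7, 36.1, 69.9], [557.4, 310.3, 24.8], 25.6, 94)
side copper
   ([611.9, 244.4, 33.9, 30.6, -3.0], [611.8, 243.6, 25.5], 25.5, 95)
   ([557.9, 255.4, 43.2, 34.4, 83.4], [556.9, 248.1, 25.7], 25.8, 100)
yellow ([614.4, -0.7, 56.3, 49.1, -6.4], [612.2, -11.7, 50.7], 52.3, 337)
top blue
   ([618.7, 340.9, 40.7, 8.2, -1.4], [619.6, 340.8, 15.8], 15.4, 36)
   ([614.5, 311.4, 32.3, 26.1, 0.1], [613.3, 310.3, 26.6], 26.8, 125)
   ([556.9, 338.9, 77.4, 7.1, 1.6], [555.3, 339.1, 15.9], 15.6, 66)
   ([556.6, 311.9, 32.2, 27.5, 0.2], [555.8, 311.4, 27.1], 26.9, 131)
   ([501.5, 310.3, 31.8, 28.2, 0.7], [501.0, 310.0, 27.1], 27.1, 135)
   ([443.9, 336.2, 33.7, 6.2, 0.3], [443.6, 336.0, 15.8], 15.4, 28)
   ([445.0, 308.6, 32.0, 27.5, 1.9], [444.2, 308.6, 27.1], 27.1, 131)
top copper
   ([618.9, 226.7, 46.3, 9.1, 1.2], [620.4, 226.4, 15.5], 15.4, 48)
   ([613.5, 247.1, 33.3, 26.1, 0.4], [613.0, 246.7, 26.5], 27.3, 136)
   ([573.9, 224.7, 31.6, 9.9, 7.1], [572.8, 224.4, 16.3], 16.1, 30)
   ([558.2, 252.0, 33.0, 25.8, 0.3], [557.5, 251.1, 26.4], 26.7, 135)
   ([535.6, 223.2, 18.5, 8.6, -1.0], [535.1, 222.9, 15.7], 15.5, 20)
   ([501.8, 250.1, 33.9, 27.1, -0.8], [501.3, 250.0, 27.0], 27.0, 138)
   ([493.7, 222.8, 33.8, 10.4, -5.0], [493.4, 222.7, 15.8], 15.9, 43)
   ([447.3, 248.8, 33.2, 28.2, 0.0], [446.0, 248.0, 26.5], 27.0, 149)
   ([442.8, 221.7, 31.4, 10.3, -4.7], [442.1, 221.3, 16.1], 16.2, 34)
yellow ([614.0, -5.2, 54.3, 30.9, -7.7], [613.2, -5.7, 53.7], 53.9, 235)
```

View pics/top9.png

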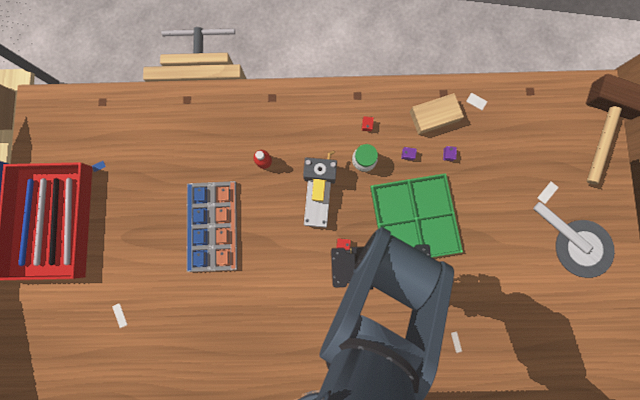

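View pics/side9.png

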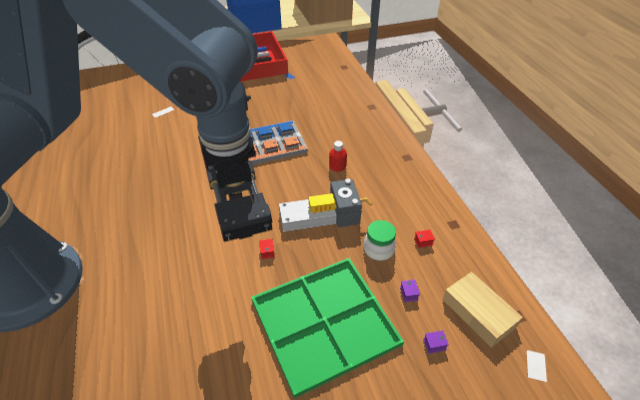

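The bin is empty, and all eight wells hold a set of the right colour, with tops at 27 mm. The spacer is home at (318,188), and the oil, grease and look-alikes have not moved. I'm handing in.

```bash
python3 -c "
from rig import ticket
print(ticket.hand_in())"
```

```text
the job is handed in; nothing more can be done
None
```

The job is handed in at about 57 s of the 200 s: the spacer's shoulder is home in the caliper, four copper and four blue sets are seated in their own rows, and the oil bottle and grease jar are untouched; no verdict came back.

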